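Change over the samples in a stability-test chamber with a push-push drawer

TASK

Pop the chamber's sample drawer open by pressing its blue push bar in and letting go, take out every finished jar (orange lid) and stand it upright on the steel tray, then put each fresh jar (white lid) upright into a pocket of its own, right down to the pocket's floor. Then press the drawer fully home, let go of it, and see that it stays latched shut with the jars still seated. Leave the beaker, the bottle, the pigment pot and the spatula alone.

Things in the scene. Friction and masses are not known exactly. Their poses are not given: they have to be found in the camera images.
- chamber: compact benchtop stability chamber, a fixed white box with a blue band: 220 deep x 330 wide x 125 mm high. Origin on the bench at the foot of the middle of its front face (the face with the drawer). Its x axis points horizontally into the box (the drawer is pressed along +x and comes out along -x), y along the front, z up. The drawer fills an opening 290 wide, up to 113 mm above the bench
- drawer (a joint): sample drawer, m: 0 latched shut (front panel 10 mm proud of the casing); about 0.115 fully out; about -0.009 pressed to its stop. A spring pushes it out: 7 N shut, 3 N out; damped, it takes about 2 s. Push-push latch: pressed to the stop (force rises sharply from 9 N) and let go, it latches at 0 if it came from out, springs fully out if it was latched. A shorter press changes nothing
- push_bar (a point): centre of the front surface of the blue push bar on the drawer's white front panel; moves with the drawer. Bar 150 wide x 22 mm high, 20 mm proud of the panel; the point is 86 mm above the bench and, when latched, 30 mm in front of the casing. Panel 284 wide, 10 thick, from 27 to 110 mm above the bench
- pocket_A (a point): centre of the floor of a round pocket in the drawer's grey plate; moves with the drawer. 58 mm wide, 16 deep; floor 32 mm, plate's top 48 mm above the bench. Three pockets in a row along the chamber's y, 92 mm apart, A at +y; the row is 50 mm behind the panel's back; with the drawer fully out it is 65 mm in front of the casing, open from above
- pocket_B (a point): as pocket_A: the middle pocket
- pocket_C (a point): as pocket_A: the pocket at -y
- old_1: finished sample: straight round cream jar, 54 mm in diameter, 70 mm high, 130 to 210 g, cream coloured with an orange lid; origin at the centre of its underside, z up along the jar. Starts in a pocket of the shut drawer. May be absent
- old_2: finished sample, same as old_1. May be absent
- old_3: finished sample, same as old_1. May be absent
- new_1: fresh sample: the same jar (54 mm in diameter, 70 mm high, 130 to 210 g) in white with a white lid; origin at the centre of its underside, z up along the jar. Starts upright on the bench. May be absent
- new_2: fresh sample, same as new_1. May be absent
- new_3: fresh sample, same as new_1. May be absent
- out_tray: shallow fixed steel tray for the finished jars, 280 x 110 mm (x, y), rim 10 mm high, walls and floor 3 mm thick; origin under its centre, x along its length
- beaker: bystander: open glass beaker, 68 mm wide, 90 mm high; origin at the centre of its underside
- amber_bottle: bystander: brown glass bottle with black cap, 50 mm wide, 120 mm high; origin at the centre of its underside
- pigment_pot: bystander: yellow pot, 44 mm wide, 35 mm high; origin at the centre of its underside
- spatula: bystander: steel spatula with grey handle lying on the bench, 160 mm long, origin at its middle
Not all that is in view belongs to the job. Leave any turquoise look-alike of the new_2 alone.

How it is judged:
On the way, in this order (a step that is already met when the one before it is completed fails the run):
1. the drawer has been sprung open, fully out (value of joint drawer above 0.105 m), for 0.2 s.
2. with the drawer out, every finished jar stands upright on the steel tray and every fresh jar sits upright on the floor of a pocket (value of joint drawer above 0.08 m and x of old_1 in the frame of out_tray between -0.113 and 0.113 m and y of old_1 in the frame of out_tray between -0.028 and 0.028 m and z of each of old_1, old_2, old_3 in the frame of out_tray below 0.007 m and angle between each of old_1, old_2, old_3's own z axis and vertical below 0.15 rad and linear speed of each of old_1, old_2, old_3 below 0.03 m/s and x of old_2 in the frame of out_tray between -0.113 and 0.113 m and y of old_2 in the frame of out_tray between -0.028 and 0.028 m and x of old_3 in the frame of out_tray between -0.113 and 0.113 m and y of old_3 in the frame of out_tray between -0.028 and 0.028 m and (distance between new_1 and pocket_A below 0.008 m or distance between new_1 and pocket_B below 0.008 m or distance between new_1 and pocket_C below 0.008 m) and angle between each of new_1, new_2, new_3's own z axis and vertical below 0.12 rad and (distance between new_2 and pocket_A below 0.008 m or distance between new_2 and pocket_B below 0.008 m or distance between new_2 and pocket_C below 0.008 m) and (distance between new_3 and pocket_A below 0.008 m or distance between new_3 and pocket_B below 0.008 m or distance between new_3 and pocket_C below 0.008 m)), for 0.2 s.
3. the loaded drawer has been pressed home past its latched position (value of joint drawer below -0.004 m and (distance between new_1 and pocket_A below 0.008 m or distance between new_1 and pocket_B below 0.008 m or distance between new_1 and pocket_C below 0.008 m) and angle between each of new_1, new_2, new_3's own z axis and vertical below 0.12 rad and (distance between new_2 and pocket_A below 0.008 m or distance between new_2 and pocket_B below 0.008 m or distance between new_2 and pocket_C below 0.008 m) and (distance between new_3 and pocket_A below 0.008 m or distance between new_3 and pocket_B below 0.008 m or distance between new_3 and pocket_C below 0.008 m)), for 0.05 s.
At the end, for the whole second after the job is handed in: the drawer is latched shut and still (within 5 mm of its latched position), every fresh jar sits upright (within 7 degrees) in a pocket with its underside centre within 8 mm of the pocket's floor centre, and every finished jar stands upright and at rest inside the steel tray (value of joint drawer between -0.004 and 0.005 m and velocity of joint drawer between -0.01 and 0.01 m/s and x of old_1 in the frame of out_tray between -0.113 and 0.113 m and y of old_1 in the frame of out_tray between -0.028 and 0.028 m and z of each of old_1, old_2, old_3 in the frame of out_tray below 0.007 m and angle between each of old_1, old_2, old_3's own z axis and vertical below 0.15 rad and linear speed of each of old_1, old_2, old_3 below 0.03 m/s and x of old_2 in the frame of out_tray between -0.113 and 0.113 m and y of old_2 in the frame of out_tray between -0.028 and 0.028 m and x of old_3 in the frame of out_tray between -0.113 and 0.113 m and y of old_3 in the frame of out_tray between -0.028 and 0.028 m and (distance between new_1 and pocket_A below 0.008 m or distance between new_1 and pocket_B below 0.008 m or distance between new_1 and pocket_C below 0.008 m) and angle between each of new_1, new_2, new_3's own z axis and vertical below 0.12 rad and (distance between new_2 and pocket_A below 0.008 m or distance between new_2 and pocket_B below 0.008 m or distance between new_2 and pocket_C below 0.008 m) and (distance between new_3 and pocket_A below 0.008 m or distance between new_3 and pocket_B below 0.008 m or distance between new_3 and pocket_C below 0.008 m)); the robot touches nothing.
It fails at once if a bystander (beaker, bottle, pigment pot, spatula) is moved more than 4 cm (distance of any of beaker, amber_bottle, pigment_pot, spatula from where it was at the start of the episode above 0.04 m).
Of old_1, old_2, old_3 only 2 to 3 are there at a start; the rules pass over those that are not, and their reading is None.
Of new_1, new_2, new_3 only 2 to 3 are there at a start; the rules pass over those that are not, and their reading is None.
At some moment in a run one of new_1, new_2, new_3 may be knocked a few centimetres aside while the robot is not near it.
It also fails if it takes over 210 s, if anything falls off the work surface, if the arm or the gripper's body presses on something with over 40 N, if the wrist force passes 120 N, or if a joint passes its speed limit or range.

ROBOT

A 6-joint arm with a two-finger parallel gripper is mounted at the origin on the work surface. World frame = base frame: x ahead of the robot, y to its left, z up, the work surface at z = 0. Lengths are in m, angles in rad, forces in N, time in s.
With the tool pointing down it reaches from about 0.4 to 0.825 m from the base axis. Payload 7 kg.
Tool frame: the origin (TCP) lies at the centre of the arm's flange, where the gripper is bolted on; the fingertips stand 178 mm ahead of it and the grasp point (between the pads) lies 159 mm ahead of it; z points along the fingers, y is the direction in which the jaws open and shut (so a half turn about z gives the same grasp; the last joint's range is limited). The gripper opens to 88 mm and grips with 3 to 60 N. Pads are 19 mm wide; open, the fingers measure 130 mm over their backs; the gripper's body (78 mm by 193 mm) begins 47 mm behind the grasp point.
Start: joints at [1.614, 0.359, 0.012, 0, -1.224, -0.288], TCP at [0.164, 0.655, 0.405] pointing down, gripper open.
Joint ranges: [-3.07, 3.07], [-1.43, 2.12], [-1.02, 1.25], [-3.03, 1.67], [-3.05, -0], [-3.03, 3.03]. Speed limits (rad/s): [2.39, 2.39, 3.01, 3.14, 3.14, 3.14].

INTERFACE

Orientations are given as [roll, pitch, yaw] about the fixed x, y, z axes, in that order (R = Rz(yaw) Ry(pitch) Rx(roll)).
In Python, from station import * gives the robot as it stands.
- The arm moves only by the tool send_rows, never from a script. Its argument "motion" is a list of rows, each an object with "offset": the shift along the tool's x, y, z in cm, a list of three; "turn": the turn about the tool's z in degrees. In form: [{"offset": [x, y, z], "turn": turn}, ...]. A call has 1 to 8 rows; each row is the pose to reach, as a shift and turn from the pose commanded when the call began, along the tool's axes at that moment; what a row does not reach only later rows make up. A row lasts 1/10 s, in which the tool goes at most 50 mm and 8.59 degrees, less where a joint would pass 70% of its speed; a pose out of reach is approached as far as the arm can. A call with a gripper value outside its range is refused whole. "hand" is the opening, from -1 (shut) to 1 (fully open), set as the call begins (left out, the last holds). The fingers move at their own pace and stop on an object; "squeeze" is the grip in N (left out, the last holds). Time passes only in rows, so rows that repeat a pose let the fingers close. It gives the time, the measured TCP pose, the force and the opening at its end, in the units of the state.
- get_state(): the state, without advancing time (a new reading comes with each control period).
- grab_frame(name): name is "scene" or "top" or "wrist"; returns a dict with "frame" (400x640x3 uint8, blue, green, red), "range_z" (400x640 float32, m along the optical axis (not along the pixel's ray), 0 where there is no reading), "vertical_fov" (degrees; the focal length in pixels is half the picture's height over the tangent of half this angle, whatever the lens; pixels are square), "cx", "cy" (the principal point, pixels), "cam_to_world" (4x4, takes a point from camera to world coordinates). Camera axes: x right, y up, looking along -z (the intrinsics and any distortion apply to the point x, -y, -z); pixel columns grow to the right and rows downward; lengths in m; the calibration is good to about 2 mm. A picture is of the moment at which its call begins.
- job_done(): hands the job in, once; it reports no verdict.
The state is a dict: "t": time; "q": joint angles; "qd": joint speeds; "joint_efforts": joint torques, N m; "eef_pos": TCP position; "ee_rot": TCP orientation; "force": force on the tool from outside, world axes, zero at the start; "moment": the same for the moment, N m; "width": finger opening in m.
Only numpy, scipy, OpenCV 4.12 (cv2) and the standard library are available. Lean on these libraries where they do the work, as an engineer would, in place of code of your own. Each camera call takes 0.05 s, during which the arm holds its last target. There are 200 camera calls.

## Working session

There is one attempt and no reset: what is moved stays moved. The work goes in short steps, Python scripts to look and compute and a tool call to move; the robot and the scene stay as the last step left them, time stands still between calls to the robot, and variables do not carry over. Pictures are saved under pics/ and viewed, about 12 in all and at most 16, crops included, and the job is handed in when it is done.

Besides the shell and the picture viewer there is one more tool, called after "Request:" by a JSON object that holds its "fn" and its "kwargs", one argument or row to a line. send_rows: Moves the arm, as the interface text tells. Its arguments: {"type":"object","properties":{"motion":{"type":"array"},"hand":{"type":"number"},"squeeze":{"type":"number"}},"required":["motion"]}

```bash
ls; mkdir -p pics
python3 - <<'E'
from station import *
import cv2,numpy as np
s=get_state(); print({k:np.round(v,3).tolist() for k,v in s.items()})
for n in ["scene","top"]:
    f=grab_frame(n); cv2.imwrite(f"pics/{n}0.png",f["frame"]); np.savez(f"pics/{n}0.npz",**f)
    print(n,f["vertical_fov"],f["cx"],f["cy"],np.round(f["cam_to_world"],3).tolist(),[k for k in f])
E
```

```text
pics
{'t': 0.0, 'q': [1.614, 0.359, 0.011, -0.0, -1.224, -0.288], 'qd': [-0.0, -0.001, 0.001, 0.0, 0.0, 0.0], 'joint_efforts': [0.0, -58.272, 29.305, 6.997, 0.007, -0.0], 'eef_pos': [0.164, 0.655, 0.404], 'ee_rot': [3.14, -0.0, -0.245], 'force': [-0.307, 0.018, -0.719], 'moment': [-0.011, 0.047, 0.051], 'width': 0.087}
scene 48.16906950471136 325.38364734121234 205.28307450320887 [[0.427, -0.458, 0.78, 1.321], [0.904, 0.217, -0.367, -0.439], [-0.001, 0.862, 0.506, 0.602], [0.0, 0.0, 0.0, 1.0]] ['frame', 'range_z', 'vertical_fov', 'cx', 'cy', 'cam_to_world']
top 43.00069067052935 305.8441421333683 200.45169724567117 [[-0.014, 0.981, -0.195, 0.36], [-1.0, -0.013, 0.006, -0.045], [0.004, 0.195, 0.981, 1.136], [0.0, 0.0, 0.0, 1.0]] ['frame', 'range_z', 'vertical_fov', 'cx', 'cy', 'cam_to_world']
```

View pics/scene0.png

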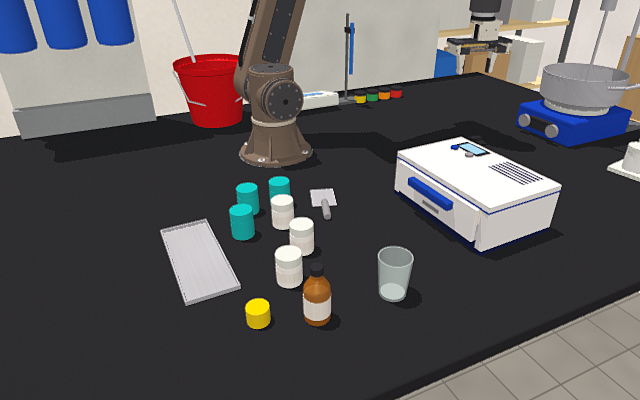

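View pics/top0.png

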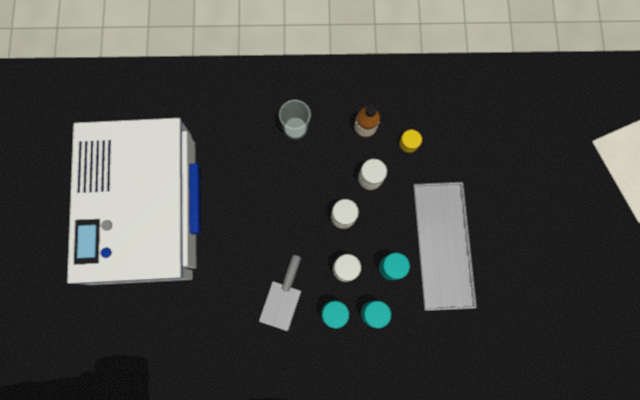

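The scene view shows three white-lidded jars, three turquoise look-alikes, the tray, and the chamber with its blue bar. In the top view the white lids are at (372,172), (345,212) and (347,267), the tray is around (445,246), the bar is at (194,198), and the bottle is close to the first jar.

```bash
cat > h.py <<'E'
import cv2,numpy as np
from station import *
def load(n): return dict(np.load(n))
def foc(f): return 200/np.tan(np.radians(float(f["vertical_fov"]))/2)
def rays(f,uv):
    uv=np.asarray(uv,float).reshape(-1,2); k=foc(f); M=f["cam_to_world"]
    d=np.c_[(uv[:,0]-f["cx"])/k,-(uv[:,1]-f["cy"])/k,-np.ones(len(uv))]
    return M[:3,3],d@M[:3,:3].T
def plane(f,uv,z):
    o,d=rays(f,uv); return o+d*((z-o[2])/d[:,2])[:,None]
def tri(f,a,g,b):
    (o,d),(p,e)=rays(f,a),rays(g,b); d,e=d[0],e[0]
    s=np.linalg.lstsq(np.c_[d,-e],p-o,rcond=None)[0]
    A,B=o+s[0]*d,p+s[1]*e; return (A+B)/2,np.linalg.norm(A-B)
def cloud(f):
    v,u=np.mgrid[0:400,0:640]; o,d=rays(f,np.c_[u.ravel(),v.ravel()]); P=o+d*f["range_z"].reshape(-1,1)
    P[f["range_z"].ravel()==0]=np.nan; return P.reshape(400,640,3)
def masks(f):
    h=cv2.cvtColor(f["frame"],cv2.COLOR_BGR2HSV); H,S,V=[h[...,i].astype(int) for i in range(3)]
    return dict(white=(S<45)&(V>120),teal=(H>80)&(H<98)&(S>120)&(V>60),blue=(H>105)&(H<130)&(S>120)&(V>50),
      orange=(H>5)&(H<20)&(S>130)&(V>110),yellow=(H>20)&(H<35)&(S>150)&(V>80),brown=(H<20)&(S>120)&(V>40)&(V<190))
def blobs(m,amin=60):
    n,l,st,c=cv2.connectedComponentsWithStats(m.astype(np.uint8)); return [(l==i,st[i,4],c[i]) for i in range(1,n) if st[i,4]>=amin]
E
python3 - <<'E'
from h import *
np.set_printoptions(precision=3,suppress=True)
for n in ["top","scene"]:
    f=load(f"pics/{n}0.npz"); P=cloud(f); 
    for k,m in masks(f).items():
        for b,a,c in blobs(m):
            p=P[b]; p=p[np.isfinite(p).all(1)]
            p=p[(p[:,0]>.2)&(p[:,0]<1)&(abs(p[:,1])<.6)&(p[:,2]>-.03)&(p[:,2]<.3)]
            if len(p)<50: continue
            zt=np.percentile(p[:,2],97); t=p[abs(p[:,2]-zt)<.008]; (x,y),(w,h),_=cv2.minAreaRect((t[:,:2]*1000).astype(np.float32))
            print(n,k,a,c,"ztop",round(zt,3),"rect",np.array([x,y,w,h,_]).round(1))
# chamber front edge & tray from top depth
f=load("pics/top0.npz");P=cloud(f); b=(abs(P[...,2]-.125)<.008)&(P[...,1]>.1)
t=P[b]; print("chamber top",cv2.minAreaRect((t[:,:2]*1000).astype(np.float32)))
print(cv2.boxPoints(cv2.minAreaRect((t[:,:2]*1000).astype(np.float32))))
m=masks(f)["white"]
for b,a,c in blobs((cv2.cvtColor(f["frame"],cv2.COLOR_BGR2GRAY)>60)&(P[...,1]<0)&(P[...,1]>-.45),1000):
    if c[1]<60: continue
    cn=max(cv2.findContours(b.astype(np.uint8),0,2)[0],key=cv2.contourArea)
    q=plane(f,cn.reshape(-1,2),.010); r=cv2.minAreaRect((q[:,:2]*1000).astype(np.float32)); print("tray?",a,c,r)
E
```

```text
top white 34761 [311.935  26.703] ztop 0.003 rect [ 947.9   57.3    4.4 1027.4    0.1]
top white 17269 [132.086 199.914] ztop 0.129 rect [573.  316.7 331.6 222.3   2.2]
top white 329 [294.866 127.234] ztop 0.092 rect [731.7 -29.2  45.4  10.4  89.5]
top white 69 [366.319 131.928] ztop 0.056 rect [ 737.  -188.3   36.7    8.5   80.4]
top white 595 [373.171 172.837] ztop 0.074 rect [ 635.7 -198.4   52.4   52.2   38.4]
top white 6151 [443.807 246.688] ztop 0.011 rect [ 480.5 -358.7  280.2  114.1    1.8]
top white 589 [344.676 212.767] ztop 0.074 rect [ 547.7 -133.8   52.2   52.6   24.3]
top white 578 [346.986 267.324] ztop 0.075 rect [ 429.6 -134.6   51.6   52.    10.7]
top white 1405 [280.837 302.375] ztop 0.021 rect [420.5 -14.2  15.2  78.4  71.4]
top teal 678 [394.704 266.125] ztop 0.074 rect [ 431.5 -236.9   52.2   51.8   43.3]
top teal 630 [335.276 314.276] ztop 0.074 rect [ 334.5 -107.    51.3   52.2   88.3]
top teal 672 [376.42  314.112] ztop 0.074 rect [ 333.3 -193.2   51.6   52.2   88.6]
top blue 723 [194.284 198.033] ztop 0.101 rect [576.7 183.5 149.   19.3   1.9]
top blue 67 [1
[... 1304 characters left out ...]
-195.2   26.6   15.5   61.2]
scene orange 104 [316.481 321.885] ztop 0.015 rect [ 775.6 -200.9   42.3   14.2   61.5]
scene yellow 673 [257.588 313.116] ztop 0.036 rect [ 721.6 -293.5   42.6   44.7   86.3]
scene brown 621 [316.533 289.147] ztop 0.101 rect [ 765.4 -193.8   24.6   13.4   65.3]
scene brown 135 [317.222 321.526] ztop 0.015 rect [ 773.3 -198.3   48.    20.8   66. ]
chamber top ((573.110595703125, 315.87005615234375), (331.6560363769531, 223.8740997314453), 2.163980007171631)
[[403.174 421.466]
 [411.628 197.751]
 [743.047 210.274]
 [734.594 433.989]]
tray? 6600 [444.101 246.38 ] ((481.0472717285156, -357.86419677734375), (284.66375732421875, 116.2085189819336), 1.6241315603256226)
```

Request:
{"fn": "send_rows", "kwargs": {
  "motion": [
    {"offset": [26.8,21.9,0],"turn": 40},
    {"offset": [26.8,21.9,0],"turn": 40},
    {"offset": [26.8,21.9,0],"turn": 40},
    {"offset": [26.8,21.9,0],"turn": 40},
    {"offset": [26.8,21.9,0],"turn": 40},
    {"offset": [26.8,21.9,0],"turn": 40},
    {"offset": [26.8,21.9,0],"turn": 40},
    {"offset": [26.8,21.9,0],"turn": 40}
  ],
  "hand": -1
}}

```text
t: 0.9
eef_pos: [0.3724, 0.3734, 0.4047]
ee_rot: [3.141, -0.0, -0.947]
force: [0.3, -0.3, -0.4]
width: 0.0293
```

Request:
{"fn": "send_rows", "kwargs": {
  "motion": [
    {"offset": [34.6,-0.5,0],"turn": 33.8},
    {"offset": [34.6,-0.5,0],"turn": 33.8},
    {"offset": [34.6,-0.5,0],"turn": 33.8},
    {"offset": [34.6,-0.5,0],"turn": 33.8},
    {"offset": [34.6,-0.5,0],"turn": 33.8},
    {"offset": [34.6,-0.5,0],"turn": 33.8},
    {"offset": [34.6,-0.5,0],"turn": 33.8},
    {"offset": [34.6,-0.5,0],"turn": 33.8}
  ]
}}

```text
t: 1.7
eef_pos: [0.5801, 0.0968, 0.4036]
ee_rot: [3.14, -0.001, -1.537]
force: [0.1, 0.5, -0.4]
width: 0.0008
```

Request:
{"fn": "send_rows", "kwargs": {
  "motion": [
    {"offset": [0,0,5],"turn": 0},
    {"offset": [0,0,10],"turn": 0},
    {"offset": [0,0,14.8],"turn": 0},
    {"offset": [-3,0,14.8],"turn": 0},
    {"offset": [-5.5,0,14.8],"turn": 0},
    {"offset": [-6,0,14.8],"turn": 0},
    {"offset": [-6,0,14.8],"turn": 0},
    {"offset": [-6,0,14.8],"turn": 0}
  ]
}}

```text
t: 2.5
eef_pos: [0.5753, 0.1603, 0.2566]
ee_rot: [3.141, -0.0, -1.532]
force: [-1.2, 0.2, 0.0]
width: 0.0006
```

Request:
{"fn": "send_rows", "kwargs": {
  "motion": [
    {"offset": [-0.2,0,0],"turn": 0},
    {"offset": [-0.4,0,0],"turn": 0},
    {"offset": [-0.6,0,0],"turn": 0},
    {"offset": [-0.8,0,0],"turn": 0},
    {"offset": [-0.8,0,0],"turn": 0}
  ]
}}

```text
t: 3.0
eef_pos: [0.5753, 0.167, 0.2569]
ee_rot: [3.141, -0.002, -1.534]
force: [2.1, -7.3, 2.3]
width: 0.0003
```

Request:
{"fn": "send_rows", "kwargs": {
  "motion": [
    {"offset": [-0.2,0,0],"turn": 0},
    {"offset": [-0.4,0,0],"turn": 0},
    {"offset": [-0.6,0,0],"turn": 0},
    {"offset": [-0.7,0,0],"turn": 0},
    {"offset": [-0.7,0,0],"turn": 0}
  ]
}}

```text
t: 3.5
eef_pos: [0.5751, 0.1738, 0.2569]
ee_rot: [3.141, -0.002, -1.534]
force: [2.2, -7.0, 1.5]
width: 0.0004
```

Request:
{"fn": "send_rows", "kwargs": {
  "motion": [
    {"offset": [-0.1,0,0],"turn": 0},
    {"offset": [-0.2,0,0],"turn": 0},
    {"offset": [-0.3,0,0],"turn": 0},
    {"offset": [-0.3,0,0],"turn": 0}
  ]
}}

```text
t: 3.9
eef_pos: [0.5751, 0.1758, 0.2569]
ee_rot: [3.14, -0.004, -1.534]
force: [3.8, -13.3, 1.6]
width: 0.0006
```

Request:
{"fn": "send_rows", "kwargs": {
  "motion": [
    {"offset": [-0.1,0,0],"turn": 0},
    {"offset": [-0.1,0,0],"turn": 0},
    {"offset": [3,0,0],"turn": 0},
    {"offset": [7,0,0],"turn": 0},
    {"offset": [12,0,0],"turn": 0},
    {"offset": [16,0,0],"turn": 0},
    {"offset": [17,0,-4],"turn": 0},
    {"offset": [17,0,-8],"turn": 0}
  ]
}}

```text
t: 4.7
eef_pos: [0.5808, 0.0059, 0.3366]
ee_rot: [3.138, -0.001, -1.536]
force: [1.3, 1.0, 0.0]
width: 0.0004
```

Request:
{"fn": "send_rows", "kwargs": {
  "motion": [
    {"offset": [5,0,-5],"turn": 0},
    {"offset": [10,0,-10],"turn": 0},
    {"offset": [14,0,-10],"turn": 0},
    {"offset": [14,0,-10],"turn": 0},
    {"offset": [14,0,-10],"turn": 0},
    {"offset": [14,0,-10],"turn": 0},
    {"offset": [14,0,-10],"turn": 0},
    {"offset": [14,0,-10],"turn": 0}
  ],
  "hand": 0.6
}}

```text
t: 5.5
eef_pos: [0.5866, -0.1306, 0.436]
ee_rot: [3.141, 0.0, -1.532]
force: [0.1, 0.3, -0.9]
width: 0.0589
```

Request:
{"fn": "send_rows", "kwargs": {
  "motion": [
    {"offset": [0,0,0],"turn": 0},
    {"offset": [0,0,0],"turn": 0},
    {"offset": [0,0,0],"turn": 0},
    {"offset": [0,0,0],"turn": 0},
    {"offset": [0,0,0],"turn": 0},
    {"offset": [0,0,0],"turn": 0}
  ]
}}

```text
t: 6.1
eef_pos: [0.5866, -0.1315, 0.4367]
ee_rot: [-3.142, -0.0, -1.533]
force: [0.7, 0.4, -0.6]
width: 0.07
```

Run:
```python
from h import *
for n in ["scene","top","wrist"]:
    f=grab_frame(n); cv2.imwrite(f"pics/{n}1.png",f["frame"]); np.savez(f"pics/{n}1.npz",**f)
a=[cv2.imread(f"pics/{n}1.png") for n in ["top","wrist"]]
cv2.imwrite("pics/m1.png",cv2.resize(np.vstack([a[0][60:330],a[1]]),None,fx=.85,fy=.85))
```

```text
(no output)
```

View pics/m1.png

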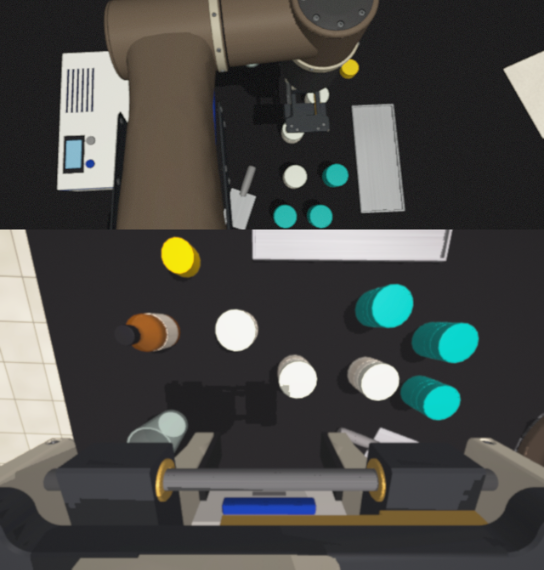

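The wrist camera looks out along tool +x. The arm hides the drawer in the top view, so I'll check the scene view.

View pics/scene1.png

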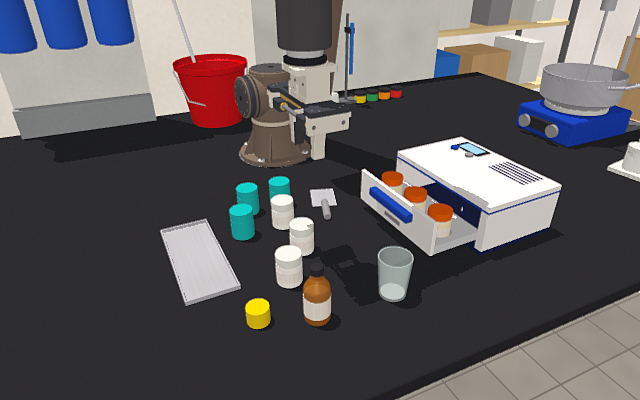

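The drawer is out with three orange-lidded jars at (392,178), (416,194) and (440,211).

```bash
cat >> h.py <<'E'
def lids(f,colour,dz=.006,R=.025):
    # lid tops: coloured blob -> points near its highest level -> enclosing circle
    P=cloud(f); out=[]
    for b,a,c in blobs(masks(f)[colour],30):
        p=P[b]; p=p[np.isfinite(p).all(1)]; p=p[(p[:,2]>.02)&(p[:,2]<.3)]
        if len(p)<30: continue
        zt=np.percentile(p[:,2],95); t=p[abs(p[:,2]-zt)<dz]
        (x,y),r=cv2.minEnclosingCircle((t[:,:2]*1000).astype(np.float32)); out.append(np.r_[x/1000,y/1000,zt,r/1000,c])
    return np.array(out)
E
python3 - <<'E'
from h import *
np.set_printoptions(precision=3,suppress=True)
f=load("pics/scene1.npz"); P=cloud(f); print(lids(f,"orange"))
m=masks(f)["orange"]
e=np.array([-.0377,.9993]);y=np.array([-.9993,-.0377]);o=np.array([.5773,.204])
Q=P.reshape(-1,3); l=np.c_[(Q[:,:2]-o)@e,(Q[:,:2]-o)@y,Q[:,2]]
s=l[(l[:,0]<-.01)&(l[:,0]>-.16)&(abs(l[:,1])<.16)&(l[:,2]>.015)]
for x in np.arange(-.15,-.01,.01):
    r=s[abs(s[:,0]-x)<.005]; print(round(x,3),[ (round(v,2),round(r[abs(r[:,1]-v)<.005][:,2].max(),3)) for v in (-.14,-.13,-.12,-.046,.046,.12,.13,.14) if (abs(r[:,1]-v)<.005).any()])
g=load("pics/wrist1.npz"); print(lids(g,"white")); print(lids(g,"teal"))
E
```

```text
[[ -0.344   0.632   0.033   0.022 383.707  95.244]
 [  0.49    0.138   0.104   0.03  391.977 178.045]
 [  0.583   0.141   0.104   0.028 415.06  193.987]
 [  0.672   0.142   0.104   0.028 439.981 212.016]
 [  0.763  -0.194   0.098   0.014 316.452 289.442]]
-0.15 []
-0.14 [(-0.05, np.float64(0.098)), (0.05, np.float64(0.099))]
-0.13 [(-0.14, np.float64(0.099)), (-0.13, np.float64(0.11)), (-0.12, np.float64(0.075)), (-0.05, np.float64(0.098)), (0.05, np.float64(0.11)), (0.12, np.float64(0.101)), (0.13, np.float64(0.048)), (0.14, np.float64(0.069))]
-0.12 [(-0.14, np.float64(0.112)), (-0.13, np.float64(0.111)), (-0.12, np.float64(0.112)), (-0.05, np.float64(0.112)), (0.05, np.float64(0.111)), (0.12, np.float64(0.111)), (0.13, np.float64(0.111)), (0.14, np.float64(0.111))]
-0.11 [(-0.14, np.float64(0.106)), (-0.13, np.float64(0.109)), (-0.12, np.float64(0.109)), (0.12, np.float64(0.11)), (0.14, np.float64(0.109))]
-0.1 [(-0.14, np.float64(0.049)), (-0.13, np.float64(0.049)), (-0.12, np.float64(0.05))]
-0.09 [(-0.14, np.float64(0.049)), (-0.13, np.float64(0.05)), (-0.12, np.float64(0.05))]
[... 544 characters left out ...]
 np.float64(0.05)), (-0.12, np.float64(0.051))]
-0.02 [(-0.14, np.float64(0.049)), (-0.13, np.float64(0.051)), (-0.12, np.float64(0.05))]
[[  0.636  -0.2     0.071   0.027 277.583 117.847]
 [  0.747  -0.194   0.055   0.023 198.317 117.383]
 [  0.547  -0.135   0.071   0.027 349.041 173.304]
 [  0.43   -0.136   0.071   0.027 439.793 174.791]
 [  0.759  -0.038   0.09    0.032 196.056 231.795]
 [  0.541  -0.145   0.299   0.007 425.166 253.598]
 [  0.632  -0.142   0.299   0.007 227.364 260.955]
 [  0.678   0.087   0.108   0.021 310.42  323.175]]
[[  0.431  -0.238   0.071   0.027 452.827  90.31 ]
 [  0.333  -0.194   0.071   0.027 524.478 131.112]
 [  0.334  -0.109   0.07    0.027 506.679 197.19 ]]
```

Request:
{"fn": "send_rows", "kwargs": {
  "motion": [
    {"offset": [-4.8,1.6,0],"turn": 0},
    {"offset": [-9.6,3.2,0],"turn": 0},
    {"offset": [-14.4,4.8,0],"turn": 0},
    {"offset": [-19.2,6.4,0],"turn": 0},
    {"offset": [-24,8,3],"turn": 0},
    {"offset": [-27.1,8.8,6],"turn": 0},
    {"offset": [-27.1,8.8,8],"turn": 0},
    {"offset": [-27.1,8.8,8],"turn": 0}
  ],
  "hand": 0.6,
  "squeeze": 20
}}

```text
t: 7.05
eef_pos: [0.487, 0.1366, 0.354]
ee_rot: [3.137, -0.002, -1.531]
force: [0.4, -0.2, 0.4]
width: 0.0701
```

Request:
{"fn": "send_rows", "kwargs": {
  "motion": [
    {"offset": [0,0,0],"turn": 0},
    {"offset": [0,0,0],"turn": 0}
  ]
}}

```text
t: 7.25
eef_pos: [0.4892, 0.1356, 0.3581]
ee_rot: [-3.14, 0.001, -1.534]
force: [-0.4, 0.4, -0.4]
width: 0.07
```

Request:
{"fn": "send_rows", "kwargs": {
  "motion": [
    {"offset": [0,0,4],"turn": 0},
    {"offset": [0,0,7],"turn": 0},
    {"offset": [0,0,9],"turn": 0},
    {"offset": [0,0,10.5],"turn": 0},
    {"offset": [0,0,11.8],"turn": 0},
    {"offset": [0,0,11.8],"turn": 0},
    {"offset": [0,0,11.8],"turn": 0}
  ]
}}

```text
t: 7.95
eef_pos: [0.4892, 0.1357, 0.2397]
ee_rot: [-3.14, 0.0, -1.534]
force: [0.2, 0.3, 0.6]
width: 0.0705
```

Request:
{"fn": "send_rows", "kwargs": {
  "motion": [
    {"offset": [0,0,0],"turn": 0},
    {"offset": [0,0,0],"turn": 0},
    {"offset": [0,0,0],"turn": 0},
    {"offset": [0,0,0],"turn": 0},
    {"offset": [0,0,0],"turn": 0}
  ],
  "hand": -1
}}

```text
t: 8.45
eef_pos: [0.4886, 0.1361, 0.2394]
ee_rot: [-3.141, 0.0, -1.532]
force: [-0.8, -0.1, 6.4]
width: 0.0538
```

Request:
{"fn": "send_rows", "kwargs": {
  "motion": [
    {"offset": [0,0,-1],"turn": 0},
    {"offset": [0,0,-2.5],"turn": 0},
    {"offset": [0,0,-5],"turn": 0},
    {"offset": [0,0,-8],"turn": 0},
    {"offset": [0,0,-11],"turn": 0},
    {"offset": [0,0,-13],"turn": 0},
    {"offset": [0,0,-13],"turn": 0}
  ]
}}

```text
t: 9.15
eef_pos: [0.4889, 0.1363, 0.3722]
ee_rot: [-3.137, 0.003, -1.532]
force: [-0.6, 0.3, -1.3]
width: 0.0539
```

Request:
{"fn": "send_rows", "kwargs": {
  "motion": [
    {"offset": [2,0.5,0],"turn": 0},
    {"offset": [6,1.5,0],"turn": 0},
    {"offset": [10.5,2.7,0],"turn": 0},
    {"offset": [15,3.8,0],"turn": 0},
    {"offset": [19.5,5,0],"turn": 0},
    {"offset": [24,6.2,0],"turn": 0},
    {"offset": [28.5,7.3,0],"turn": 0},
    {"offset": [32,8.2,0],"turn": 0}
  ]
}}

```text
t: 9.95
eef_pos: [0.4166, -0.1892, 0.3678]
ee_rot: [3.14, 0.0, -1.534]
force: [1.3, -0.4, -0.6]
width: 0.0536
```

Request:
{"fn": "send_rows", "kwargs": {
  "motion": [
    {"offset": [4,1,0],"turn": 0},
    {"offset": [8,2.1,0],"turn": 0},
    {"offset": [12,3.1,0],"turn": 0},
    {"offset": [15,3.9,0],"turn": 0},
    {"offset": [17.3,4.5,0],"turn": 0},
    {"offset": [17.3,4.5,0],"turn": 0},
    {"offset": [17.3,4.5,0],"turn": 0}
  ]
}}

```text
t: 10.65
eef_pos: [0.3791, -0.3618, 0.3674]
ee_rot: [3.139, 0.002, -1.535]
force: [-0.4, 0.1, -1.4]
width: 0.0539
```

Request:
{"fn": "send_rows", "kwargs": {
  "motion": [
    {"offset": [0,0,4],"turn": 0},
    {"offset": [0,0,8],"turn": 0},
    {"offset": [0,0,11.5],"turn": 0},
    {"offset": [0,0,14],"turn": 0},
    {"offset": [0,0,15.3],"turn": 0},
    {"offset": [0,0,15.6],"turn": 0},
    {"offset": [0,0,15.8],"turn": 0},
    {"offset": [0,0,15.8],"turn": 0}
  ]
}}

```text
t: 11.45
eef_pos: [0.3805, -0.3612, 0.2113]
ee_rot: [-3.141, -0.0, -1.532]
force: [0.2, 0.4, -1.6]
width: 0.0539
```

Request:
{"fn": "send_rows", "kwargs": {
  "motion": [
    {"offset": [0,0,0.1],"turn": 0},
    {"offset": [0,0,0.2],"turn": 0},
    {"offset": [0,0,0.2],"turn": 0}
  ]
}}

```text
t: 11.75
eef_pos: [0.3806, -0.3616, 0.2105]
ee_rot: [-3.14, -0.001, -1.532]
force: [-1.4, 4.3, 11.5]
width: 0.0538
```

Request:
{"fn": "send_rows", "kwargs": {
  "motion": [
    {"offset": [0,0,-0.1],"turn": 0},
    {"offset": [0,0,-0.1],"turn": 0},
    {"offset": [0,0,-0.1],"turn": 0},
    {"offset": [0,0,-3],"turn": 0},
    {"offset": [0,0,-8],"turn": 0},
    {"offset": [0,0,-13],"turn": 0},
    {"offset": [0,0,-14.7],"turn": 0},
    {"offset": [0,0,-14.7],"turn": 0}
  ],
  "hand": 0.6
}}

```text
t: 12.55
eef_pos: [0.3808, -0.3619, 0.3592]
ee_rot: [-3.136, -0.003, -1.533]
force: [0.9, -0.6, 0.3]
width: 0.0699
```

Request:
{"fn": "send_rows", "kwargs": {
  "motion": [
    {"offset": [-4.3,-2,0],"turn": 0},
    {"offset": [-8.6,-4,0],"turn": 0},
    {"offset": [-12.9,-6,0],"turn": 0},
    {"offset": [-17.2,-8,0],"turn": 0},
    {"offset": [-21.5,-10,0],"turn": 0},
    {"offset": [-25.8,-12,0],"turn": 0},
    {"offset": [-30.1,-14,0],"turn": 0},
    {"offset": [-34.4,-16,0],"turn": 0}
  ]
}}

```text
t: 13.35
eef_pos: [0.5271, -0.0097, 0.3546]
ee_rot: [3.14, -0.0, -1.533]
force: [0.4, -0.2, -0.6]
width: 0.07
```

Request:
{"fn": "send_rows", "kwargs": {
  "motion": [
    {"offset": [-4.3,-1.6,0],"turn": 0},
    {"offset": [-8.6,-3.3,0],"turn": 0},
    {"offset": [-12.9,-5,0],"turn": 0},
    {"offset": [-14.9,-5.9,0],"turn": 0},
    {"offset": [-14.9,-5.9,0],"turn": 0},
    {"offset": [-14.9,-5.9,0],"turn": 0}
  ]
}}

```text
t: 13.95
eef_pos: [0.58, 0.1394, 0.3543]
ee_rot: [3.139, -0.001, -1.532]
force: [-0.3, -1.0, 0.2]
width: 0.0701
```

```bash
cat >> h.py <<'E'
def pose(n=4):
    # averaged measured pose; takes a camera call between readings so that each is new
    s=get_state(); return np.array(s["eef_pos"]),s["ee_rot"][2]
def to(x,y,z=None,ref=None):
    p,w=ref or pose(); d=np.array([x,y])-p[:2]; c,s=np.cos(w),np.sin(w)
    print("pose",p.round(4),"yaw",round(w,4),"-> offset cm",np.round([100*(c*d[0]+s*d[1]),100*(s*d[0]-c*d[1]),0 if z is None else 100*(p[2]-z)],2))
E
python3 - <<'E'
from h import *
to(.581,.1395,.239)
for n in ["scene"]:
    f=grab_frame(n); np.savez(f"pics/{n}2.npz",**f); print(lids(f,"orange").round(3)); cv2.imwrite("pics/scene2.png",f["frame"])
E
```

```text
pose [0.58   0.1394 0.3543] yaw -1.5323 -> offset cm [-0.   -0.1  11.53]
[[-3.45000e-01  6.32000e-01  3.40000e-02  2.30000e-02  3.83707e+02
   9.52440e+01]
 [ 5.82000e-01  1.39000e-01  1.04000e-01  2.90000e-02  4.15153e+02
   1.94016e+02]
 [ 6.72000e-01  1.43000e-01  1.04000e-01  2.80000e-02  4.40112e+02
   2.11949e+02]
 [ 3.84000e-01 -3.59000e-01  7.40000e-02  2.80000e-02  1.82765e+02
   2.12527e+02]
 [ 7.62000e-01 -1.93000e-01  9.80000e-02  1.30000e-02  3.16451e+02
   2.89371e+02]]
```

Request:
{"fn": "send_rows", "kwargs": {
  "motion": [
    {"offset": [0,-0.1,4],"turn": 0},
    {"offset": [0,-0.1,7],"turn": 0},
    {"offset": [0,-0.1,9],"turn": 0},
    {"offset": [0,-0.1,10.5],"turn": 0},
    {"offset": [0,-0.1,11.5],"turn": 0},
    {"offset": [0,-0.1,11.5],"turn": 0}
  ]
}}

```text
t: 14.6
eef_pos: [0.5808, 0.1383, 0.2395]
ee_rot: [3.139, -0.001, -1.534]
force: [0.0, 0.0, 1.1]
width: 0.0701
```

Request:
{"fn": "send_rows", "kwargs": {
  "motion": [
    {"offset": [0,0,0],"turn": 0},
    {"offset": [0,0,0],"turn": 0},
    {"offset": [0,0,0],"turn": 0},
    {"offset": [0,0,0],"turn": 0},
    {"offset": [0,0,0],"turn": 0}
  ],
  "hand": -1
}}

```text
t: 15.1
eef_pos: [0.5814, 0.1396, 0.2416]
ee_rot: [-3.141, 0.0, -1.533]
force: [-2.7, -0.5, 7.1]
width: 0.0537
```

Request:
{"fn": "send_rows", "kwargs": {
  "motion": [
    {"offset": [0,0,-1],"turn": 0},
    {"offset": [0,0,-2.5],"turn": 0},
    {"offset": [0,0,-5],"turn": 0},
    {"offset": [0,0,-8],"turn": 0},
    {"offset": [0,0,-11],"turn": 0},
    {"offset": [0,0,-13],"turn": 0},
    {"offset": [0,0,-13],"turn": 0}
  ]
}}

```text
t: 15.8
eef_pos: [0.582, 0.1398, 0.3747]
ee_rot: [-3.136, 0.002, -1.532]
force: [0.3, -0.1, -1.0]
width: 0.0536
```

Request:
{"fn": "send_rows", "kwargs": {
  "motion": [
    {"offset": [2,0.5,0],"turn": 0},
    {"offset": [6,1.5,0],"turn": 0},
    {"offset": [10.5,2.5,0],"turn": 0},
    {"offset": [15,3.6,0],"turn": 0},
    {"offset": [19.5,4.7,0],"turn": 0},
    {"offset": [24,5.8,0],"turn": 0},
    {"offset": [28.5,6.9,0],"turn": 0},
    {"offset": [32,7.7,0],"turn": 0}
  ]
}}

```text
t: 16.6
eef_pos: [0.5147, -0.1857, 0.3697]
ee_rot: [3.14, 0.0, -1.534]
force: [0.7, -0.2, -1.6]
width: 0.0534
```

Request:
{"fn": "send_rows", "kwargs": {
  "motion": [
    {"offset": [4,1,0],"turn": 0},
    {"offset": [8,2,0],"turn": 0},
    {"offset": [12,3,0],"turn": 0},
    {"offset": [15,3.7,0],"turn": 0},
    {"offset": [17.3,4.2,0],"turn": 0},
    {"offset": [17.3,4.2,0],"turn": 0},
    {"offset": [17.3,4.2,0],"turn": 0}
  ]
}}

```text
t: 17.3
eef_pos: [0.4801, -0.3582, 0.3694]
ee_rot: [3.14, 0.001, -1.535]
force: [-0.6, 0.1, -1.9]
width: 0.0534
```

Request:
{"fn": "send_rows", "kwargs": {
  "motion": [
    {"offset": [0,0,4],"turn": 0},
    {"offset": [0,0,8],"turn": 0},
    {"offset": [0,0,11.5],"turn": 0},
    {"offset": [0,0,14],"turn": 0},
    {"offset": [0,0,15.3],"turn": 0},
    {"offset": [0,0,15.6],"turn": 0},
    {"offset": [0,0,15.8],"turn": 0},
    {"offset": [0,0,15.8],"turn": 0}
  ]
}}

```text
t: 18.1
eef_pos: [0.4817, -0.3576, 0.2138]
ee_rot: [-3.14, -0.001, -1.532]
force: [-0.2, -0.4, -3.3]
width: 0.0534
```

Request:
{"fn": "send_rows", "kwargs": {
  "motion": [
    {"offset": [0,0,0.1],"turn": 0},
    {"offset": [0,0,0.1],"turn": 0},
    {"offset": [0,0,0.1],"turn": 0}
  ]
}}

```text
t: 18.4
eef_pos: [0.4816, -0.3578, 0.2127]
ee_rot: [-3.14, -0.001, -1.533]
force: [0.7, 1.0, 3.0]
width: 0.0536
```

Request:
{"fn": "send_rows", "kwargs": {
  "motion": [
    {"offset": [0,0,0],"turn": 0},
    {"offset": [0,0,0],"turn": 0},
    {"offset": [0,0,0],"turn": 0},
    {"offset": [0,0,-3],"turn": 0},
    {"offset": [0,0,-8],"turn": 0},
    {"offset": [0,0,-13],"turn": 0},
    {"offset": [0,0,-14.4],"turn": 0},
    {"offset": [0,0,-14.4],"turn": 0}
  ],
  "hand": 0.6
}}

```text
t: 19.2
eef_pos: [0.4817, -0.3579, 0.359]
ee_rot: [-3.136, -0.002, -1.533]
force: [0.2, 0.8, -0.6]
width: 0.0697
```

Request:
{"fn": "send_rows", "kwargs": {
  "motion": [
    {"offset": [-4.3,-1.8,0],"turn": 0},
    {"offset": [-8.6,-3.7,0],"turn": 0},
    {"offset": [-12.9,-5.5,0],"turn": 0},
    {"offset": [-17.2,-7.3,0],"turn": 0},
    {"offset": [-21.5,-9.2,0],"turn": 0},
    {"offset": [-25.8,-11,0],"turn": 0},
    {"offset": [-30.1,-12.8,0],"turn": 0},
    {"offset": [-34.4,-14.6,0],"turn": 0}
  ]
}}

```text
t: 20.0
eef_pos: [0.614, -0.0065, 0.354]
ee_rot: [3.139, -0.0, -1.533]
force: [0.8, -1.4, 0.8]
width: 0.0703
```

Request:
{"fn": "send_rows", "kwargs": {
  "motion": [
    {"offset": [-4.3,-1.9,0],"turn": 0},
    {"offset": [-8.6,-3.8,0],"turn": 0},
    {"offset": [-12.9,-5.5,0],"turn": 0},
    {"offset": [-14.8,-6.3,0],"turn": 0},
    {"offset": [-14.8,-6.3,0],"turn": 0},
    {"offset": [-14.8,-6.3,0],"turn": 0}
  ]
}}

```text
t: 20.6
eef_pos: [0.671, 0.1419, 0.354]
ee_rot: [3.139, -0.001, -1.532]
force: [0.2, -0.4, 0.0]
width: 0.0701
```

Run:
```python
from h import *
to(.672,.1425,.239)
f=grab_frame("scene"); print(lids(f,"orange").round(3)[:,:4])
to(.672,.1425,.239)
```

```text
pose [0.671  0.1419 0.354 ] yaw -1.5324 -> offset cm [-0.05 -0.1  11.5 ]
[[-0.347  0.637  0.032  0.02 ]
 [ 0.671  0.143  0.104  0.03 ]
 [ 0.384 -0.361  0.074  0.028]
 [ 0.484 -0.357  0.074  0.028]
 [ 0.761 -0.193  0.098  0.014]]
pose [0.6709 0.1412 0.3545] yaw -1.5332 -> offset cm [-0.12 -0.11 11.55]
```

Request:
{"fn": "send_rows", "kwargs": {
  "motion": [
    {"offset": [-0.1,-0.1,4],"turn": 0},
    {"offset": [-0.1,-0.1,7],"turn": 0},
    {"offset": [-0.1,-0.1,9],"turn": 0},
    {"offset": [-0.1,-0.1,10.5],"turn": 0},
    {"offset": [-0.1,-0.1,11.5],"turn": 0},
    {"offset": [-0.1,-0.1,11.5],"turn": 0}
  ]
}}

```text
t: 21.25
eef_pos: [0.672, 0.1422, 0.2396]
ee_rot: [3.14, -0.001, -1.534]
force: [-0.7, 0.2, 0.2]
width: 0.0702
```

Request:
{"fn": "send_rows", "kwargs": {
  "motion": [
    {"offset": [0,0,0],"turn": 0},
    {"offset": [0,0,0],"turn": 0},
    {"offset": [0,0,0],"turn": 0},
    {"offset": [0,0,0],"turn": 0},
    {"offset": [0,0,0],"turn": 0}
  ],
  "hand": -1
}}

```text
t: 21.75
eef_pos: [0.6724, 0.1431, 0.2418]
ee_rot: [-3.14, 0.0, -1.533]
force: [-3.4, -0.6, 5.1]
width: 0.0534
```

Request:
{"fn": "send_rows", "kwargs": {
  "motion": [
    {"offset": [0,0,-1],"turn": 0},
    {"offset": [0,0,-2.5],"turn": 0},
    {"offset": [0,0,-5],"turn": 0},
    {"offset": [0,0,-8],"turn": 0},
    {"offset": [0,0,-11],"turn": 0},
    {"offset": [0,0,-13],"turn": 0},
    {"offset": [0,0,-13],"turn": 0}
  ]
}}

```text
t: 22.45
eef_pos: [0.673, 0.1431, 0.3759]
ee_rot: [-3.135, 0.002, -1.532]
force: [0.5, 0.2, -1.4]
width: 0.0537
```

Request:
{"fn": "send_rows", "kwargs": {
  "motion": [
    {"offset": [2,0.4,0],"turn": 0},
    {"offset": [6,1.3,0],"turn": 0},
    {"offset": [10.5,2.3,0],"turn": 0},
    {"offset": [15,3.3,0],"turn": 0},
    {"offset": [19.5,4.3,0],"turn": 0},
    {"offset": [24,5.3,0],"turn": 0},
    {"offset": [28.5,6.3,0],"turn": 0},
    {"offset": [32,7.1,0],"turn": 0}
  ]
}}

```text
t: 23.25
eef_pos: [0.612, -0.1822, 0.3701]
ee_rot: [3.14, 0.0, -1.534]
force: [0.1, 0.2, -1.9]
width: 0.0537
```

Request:
{"fn": "send_rows", "kwargs": {
  "motion": [
    {"offset": [4,0.9,0],"turn": 0},
    {"offset": [8,1.8,0],"turn": 0},
    {"offset": [12,2.7,0],"turn": 0},
    {"offset": [15,3.4,0],"turn": 0},
    {"offset": [17.3,3.9,0],"turn": 0},
    {"offset": [17.3,3.9,0],"turn": 0},
    {"offset": [17.3,3.9,0],"turn": 0}
  ]
}}

```text
t: 23.95
eef_pos: [0.5802, -0.3545, 0.3697]
ee_rot: [3.14, 0.001, -1.535]
force: [0.3, -0.4, -2.2]
width: 0.0539
```

Request:
{"fn": "send_rows", "kwargs": {
  "motion": [
    {"offset": [0,0,4],"turn": 0},
    {"offset": [0,0,8],"turn": 0},
    {"offset": [0,0,11.5],"turn": 0},
    {"offset": [0,0,14],"turn": 0},
    {"offset": [0,0,15.3],"turn": 0},
    {"offset": [0,0,15.6],"turn": 0},
    {"offset": [0,0,15.8],"turn": 0},
    {"offset": [0,0,15.8],"turn": 0}
  ]
}}

```text
t: 24.75
eef_pos: [0.5816, -0.3538, 0.2139]
ee_rot: [-3.14, -0.001, -1.532]
force: [-0.4, -0.3, -0.9]
width: 0.0541
```

Request:
{"fn": "send_rows", "kwargs": {
  "motion": [
    {"offset": [0,0,0.1],"turn": 0},
    {"offset": [0,0,0.1],"turn": 0},
    {"offset": [0,0,0.1],"turn": 0}
  ]
}}

```text
t: 25.05
eef_pos: [0.5816, -0.354, 0.2129]
ee_rot: [-3.14, -0.001, -1.533]
force: [0.6, 0.3, 3.7]
width: 0.0533
```

Request:
{"fn": "send_rows", "kwargs": {
  "motion": [
    {"offset": [0,0,0],"turn": 0},
    {"offset": [0,0,0],"turn": 0},
    {"offset": [0,0,0],"turn": 0},
    {"offset": [0,0,-3],"turn": 0},
    {"offset": [0,0,-8],"turn": 0},
    {"offset": [0,0,-13],"turn": 0},
    {"offset": [0,0,-14.4],"turn": 0},
    {"offset": [0,0,-14.4],"turn": 0}
  ],
  "hand": 0.6
}}

```text
t: 25.85
eef_pos: [0.5816, -0.3541, 0.3595]
ee_rot: [-3.136, -0.002, -1.533]
force: [-0.2, -0.0, -0.8]
width: 0.0703
```

Run:
```python
from h import *
np.set_printoptions(precision=3,suppress=True)
fs={}
for n in ["scene","top"]:
    f=grab_frame(n); fs[n]=f; np.savez(f"pics/{n}3.npz",**f); cv2.imwrite(f"pics/{n}3.png",f["frame"])
    print(n,"orange",lids(f,"orange")[:,:4]); print("white",lids(f,"white")[:,:4]); print("teal",lids(f,"teal")[:,:4])
a=cv2.resize(fs["top"]["frame"][80:330,60:460],None,fx=1.5,fy=1.5)
b=cv2.resize(fs["scene"]["frame"][140:260,340:580],(600,300))
cv2.imwrite("pics/m3.png",np.vstack([a[:300],b]))
to(.6365,-.2,.2045)
```

```text
scene orange [[-0.346  0.634  0.034  0.022]
 [ 0.383 -0.363  0.074  0.028]
 [ 0.484 -0.355  0.074  0.028]
 [ 0.585 -0.354  0.074  0.028]
 [ 0.762 -0.194  0.098  0.014]]
white [[-0.54  -0.556  0.274  0.212]
 [-0.576  1.39   0.282  0.949]
 [-0.816  2.032  0.291  0.265]
 [-0.569  0.127  0.278  0.588]
 [ 0.029 -0.014  0.126  0.064]
 [ 0.602 -0.356  0.3    0.04 ]
 [ 0.575  0.314  0.127  0.197]
 [ 0.606  0.908  0.088  0.03 ]
 [ 0.51  -0.391  0.28   0.013]
 [ 0.589  0.253  0.108  0.229]
 [ 0.571 -0.384  0.265  0.026]
 [ 0.671 -0.352  0.278  0.04 ]
 [ 0.534 -0.174  0.071  0.135]
 [ 0.762 -0.03   0.09   0.034]
 [ 0.766 -0.196  0.056  0.024]]
teal [[ 0.335 -0.11   0.071  0.029]
 [ 0.388 -0.212  0.071  0.081]]
top orange [[ 0.581 -0.354  0.077  0.027]
 [ 0.481 -0.355  0.077  0.027]
 [ 0.381 -0.36   0.077  0.027]]
white [[ 0.573  0.317  0.128  0.197]
 [ 0.737 -0.029  0.091  0.023]
 [ 0.581  0.086  0.11   0.141]
 [ 0.495 -0.319  0.273  0.009]
 [ 0.437 -0.025  0.024  0.02 ]]Traceback (most recent call last):
  File "<stdin>", line 6, in <module>
IndexError: too many indices for array: array is 1-dimensional, but 2 were indexed
```

```bash
cat >> h.py <<'E'
def tops(f,z0=.064,z1=.078,amin=60):
    # all lid-height discs by level slicing; prints centre, radius, mean colour
    P=cloud(f); m=(P[...,2]>z0)&(P[...,2]<z1)&(P[...,0]>.25)&(P[...,0]<.9)&(abs(P[...,1])<.5)
    m=cv2.morphologyEx(m.astype(np.uint8),cv2.MORPH_OPEN,np.ones((3,3)))
    for b,a,c in blobs(m,amin):
        (x,y),r=cv2.minEnclosingCircle((P[b][:,:2]*1000).astype(np.float32)); print("disc",round(x/1000,3),round(y/1000,3),"r",round(r/1000,3),"z",np.median(P[b][:,2]).round(3),"bgr",f["frame"][b].mean(0).round(),a,c.round(1))
E
python3 - <<'E'
from h import *
fs={n:load(f"pics/{n}3.npz") for n in ["scene","top"]}
for n in fs: print(n); tops(fs[n])
a=cv2.resize(fs["top"]["frame"][80:330,60:460],None,fx=1.5,fy=1.5)
b=cv2.resize(fs["scene"]["frame"][140:260,340:580],(600,300))
cv2.imwrite("pics/m3.png",np.vstack([a[:300],b]))
to(.6365,-.2,.2045)
E
```

```text
scene
disc 0.423 0.224 r 0.027 z 0.07 bgr [185. 189. 194.] 87 [405.5 171.1]
disc 0.335 -0.11 r 0.029 z 0.07 bgr [193. 198.  21.] 186 [278.6 181.8]
disc 0.336 -0.195 r 0.028 z 0.07 bgr [192. 197.  22.] 198 [246.6 188.2]
disc 0.433 -0.137 r 0.028 z 0.07 bgr [231. 240. 241.] 220 [281.5 200.6]
disc 0.383 -0.363 r 0.028 z 0.072 bgr [  4. 104. 238.] 265 [181.9 211.3]
disc 0.435 -0.238 r 0.028 z 0.07 bgr [192. 197.  22.] 257 [240.8 210.4]
disc 0.732 0.32 r 0.111 z 0.071 bgr [189. 193. 198.] 371 [516.  218.6]
disc 0.551 -0.135 r 0.028 z 0.07 bgr [229. 238. 239.] 297 [301.  224.8]
disc 0.687 0.086 r 0.04 z 0.071 bgr [185. 188. 193.] 142 [422.5 231.9]
disc 0.484 -0.355 r 0.028 z 0.073 bgr [  5. 103. 237.] 355 [193.2 233. ]
disc 0.639 -0.2 r 0.027 z 0.07 bgr [231. 240. 241.] 387 [288.1 254.2]
disc 0.585 -0.354 r 0.028 z 0.073 bgr [  7.  84. 204.] 435 [204.3 258.7]
disc 0.753 -0.022 r 0.028 z 0.072 bgr [133. 135. 128.] 165 [395.8 256.7]
disc 0.773 -0.038 r 0.028 z 0.071 bgr [159. 163. 154.] 160 [394.2 273.3]
disc 0.764 -0.194 r 0.024 z 0.072 bgr [ 37.  89. 144.] 180 [316.4 294.9]
top
disc 0.58 -0.354 r 0.026 z 0.074 bgr [ 16.  68. 167.] 326 [448.6 194.9]
disc 0.481 -0.355 r 0.027 z 0.073 bgr [ 24.  91. 207.] 506 [450.  240.9]
disc 0.381 -0.359 r 0.027 z 0.073 bgr [ 29.  95. 209.] 539 [455.9 289.4]
pose [ 0.5807 -0.3537  0.3553] yaw -1.5332 -> offset cm [-15.15  -6.15  15.08]
```

View pics/m3.png

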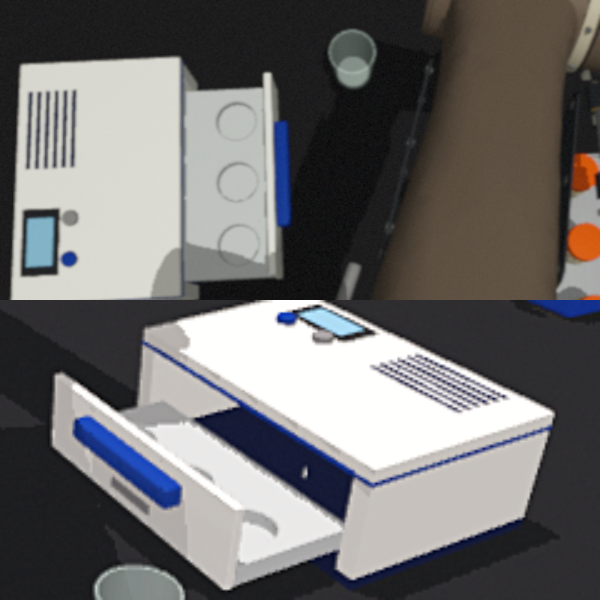

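Run:
```python
from h import *
f=load("pics/top3.npz"); P=cloud(f)
m=(P[...,2]>.02)&(P[...,2]<.043)&(P[...,1]>.08)&(P[...,1]<.2)&(P[...,0]>.44)&(P[...,0]<.73)
print("depth floor",[(P[b][:,:2].mean(0).round(4),np.median(P[b][:,2]).round(3),a,c.round(1)) for b,a,c in blobs(m,80)])
u=cv2.resize(f["frame"],None,fx=4,fy=4,interpolation=cv2.INTER_CUBIC)[480:1120,640:1040]
g=cv2.GaussianBlur(cv2.cvtColor(u,cv2.COLOR_BGR2GRAY),(5,5),0)
C=cv2.HoughCircles(g,cv2.HOUGH_GRADIENT,1.5,100,param1=60,param2=20,minRadius=45,maxRadius=70)
print(C)
for c in (C[0] if C is not None else []):
    uv=((c[:2]+[640,480])+.5)/4-.5; print(uv.round(2),plane(f,[uv],.048).round(4),c[2]/4*1.08/foc(f))
```

```text
depth floor [(array([0.6746, 0.1469]), np.float64(0.033), np.int32(495), array([216.9, 160.4])), (array([0.5812, 0.1434]), np.float64(0.033), np.int32(520), array([217.6, 201.1])), (array([0.4884, 0.1402]), np.float64(0.033), np.int32(555), array([218.3, 242.8]))]
[[[233.25 168.75  49.35]
  [239.25 495.75  51.15]
  [236.25 329.25  50.55]
  [150.75 429.75  69.15]
  [131.25 540.75  49.35]
  [ 75.75  69.75  46.8 ]
  [140.25 288.75  46.05]
  [170.25  14.25  65.85]]]
[217.94 161.81] [[0.6668 0.142  0.048 ]] 0.026243764684308373
[219.44 243.56] [[0.485  0.1352 0.048 ]] 0.027200986057420856
[218.69 201.94] [[0.5761 0.1385 0.048 ]] 0.026881911640268458
[197.31 227.06] [[0.5214 0.1836 0.048 ]] 0.036773181005098514
[192.44 254.81] [[0.4616 0.1924 0.048 ]] 0.026243764684308373
[178.56 137.06] [[0.7254 0.2312 0.048 ]] 0.024887704985617185
[194.69 191.81] [[0.5994 0.1915 0.048 ]] 0.02448886290334904
[202.19 123.19] [[0.7574 0.1792 0.048 ]] 0.03501827734579446
```

Both the finished jars on the tray and the empty pockets show clearly, with the rims near (218,162), (219,202) and (219,244) in the top view. Next I'll fetch the first fresh jar, at (.548,-.135).

Request:
{"fn": "send_rows", "kwargs": {
  "motion": [
    {"offset": [-4.8,0.5,0],"turn": 0},
    {"offset": [-9.6,1,0],"turn": 0},
    {"offset": [-14.4,1.6,0],"turn": 0},
    {"offset": [-19.2,2.1,0],"turn": 0},
    {"offset": [-22,2.5,0],"turn": 0},
    {"offset": [-22,2.5,3],"turn": 0},
    {"offset": [-22,2.5,5],"turn": 0},
    {"offset": [-22,2.5,5],"turn": 0}
  ]
}}

```text
t: 26.75
eef_pos: [0.5461, -0.1345, 0.3014]
ee_rot: [3.134, 0.0, -1.533]
force: [-0.2, 0.3, -0.4]
width: 0.0702
```

Run:
```python
from h import *
f=grab_frame("scene"); tops(f)
to(.548,-.135,.207)
```

```text
disc 0.424 0.223 r 0.025 z 0.071 bgr [189. 193. 198.] 78 [404.8 171. ]
disc 0.334 -0.113 r 0.03 z 0.07 bgr [194. 199.  23.] 156 [277.  181.9]
disc 0.335 -0.194 r 0.029 z 0.07 bgr [191. 196.  22.] 202 [246.6 188.4]
disc 0.433 -0.136 r 0.028 z 0.07 bgr [229. 238. 239.] 231 [281.6 200.8]
disc 0.384 -0.359 r 0.03 z 0.073 bgr [  2. 102. 235.] 288 [182.6 211.4]
disc 0.434 -0.239 r 0.028 z 0.07 bgr [192. 197.  22.] 260 [240.7 210.4]
disc 0.733 0.32 r 0.11 z 0.071 bgr [189. 193. 198.] 361 [515.5 218.8]
disc 0.55 -0.135 r 0.028 z 0.07 bgr [195. 203. 204.] 298 [301.1 224.8]
disc 0.688 0.088 r 0.036 z 0.071 bgr [180. 183. 189.] 135 [423.  232.4]
disc 0.483 -0.356 r 0.029 z 0.073 bgr [  5. 103. 237.] 352 [193.3 233. ]
disc 0.639 -0.2 r 0.028 z 0.07 bgr [230. 240. 241.] 394 [288.  254.3]
disc 0.583 -0.353 r 0.028 z 0.073 bgr [  5. 104. 239.] 439 [204.3 258.5]
disc 0.753 -0.022 r 0.028 z 0.071 bgr [129. 131. 124.] 174 [395.4 257. ]
disc 0.773 -0.037 r 0.029 z 0.071 bgr [158. 162. 153.] 162 [393.6 273.3]
disc 0.764 -0.194 r 0.024 z 0.071 bgr [ 38.  90. 144.] 195 [316.7 295.1]
pose [ 0.5469 -0.1348  0.3033] yaw -1.5327 -> offset cm [ 0.02 -0.1   9.63]
```

Request:
{"fn": "send_rows", "kwargs": {
  "motion": [
    {"offset": [0,-0.1,4],"turn": 0},
    {"offset": [0,-0.1,7],"turn": 0},
    {"offset": [0,-0.1,9],"turn": 0},
    {"offset": [0,-0.1,9.8],"turn": 0},
    {"offset": [0,-0.1,9.8],"turn": 0},
    {"offset": [0,-0.1,9.8],"turn": 0}
  ]
}}

```text
t: 27.4
eef_pos: [0.5494, -0.1351, 0.2088]
ee_rot: [-3.14, -0.0, -1.533]
force: [0.0, -0.1, 0.4]
width: 0.07
```

Request:
{"fn": "send_rows", "kwargs": {
  "motion": [
    {"offset": [0,0,0],"turn": 0},
    {"offset": [0,0,0],"turn": 0},
    {"offset": [0,0,0],"turn": 0},
    {"offset": [0,0,0],"turn": 0},
    {"offset": [0,0,0],"turn": 0}
  ],
  "hand": -1
}}

```text
t: 27.9
eef_pos: [0.5489, -0.1349, 0.2086]
ee_rot: [-3.141, -0.0, -1.533]
force: [-2.3, 1.0, 6.5]
width: 0.0537
```

Request:
{"fn": "send_rows", "kwargs": {
  "motion": [
    {"offset": [0,0,-1],"turn": 0},
    {"offset": [0,0,-3.5],"turn": 0},
    {"offset": [0,0,-7],"turn": 0},
    {"offset": [0,0,-11],"turn": 0},
    {"offset": [0,0,-15],"turn": 0},
    {"offset": [0,0,-15],"turn": 0},
    {"offset": [0,0,-15],"turn": 0}
  ]
}}

```text
t: 28.6
eef_pos: [0.5485, -0.1349, 0.3589]
ee_rot: [-3.139, 0.001, -1.533]
force: [-0.4, 0.6, -3.0]
width: 0.0537
```

Request:
{"fn": "send_rows", "kwargs": {
  "motion": [
    {"offset": [-3,-0.5,0],"turn": 0},
    {"offset": [-7,-1.1,0],"turn": 0},
    {"offset": [-12,-1.9,0],"turn": 0},
    {"offset": [-17,-2.7,0],"turn": 0},
    {"offset": [-22,-3.5,0],"turn": 0},
    {"offset": [-25.5,-4.1,0],"turn": 0},
    {"offset": [-27.3,-4.4,0],"turn": 0},
    {"offset": [-27.3,-4.4,0],"turn": 0}
  ]
}}

```text
t: 29.4
eef_pos: [0.5821, 0.1417, 0.3557]
ee_rot: [3.139, -0.001, -1.53]
force: [-0.2, 0.2, -1.8]
width: 0.0533
```

Run:
```python
from h import *
for i in range(3): f=grab_frame("scene"); to(.581,.1392,.239)
tops(f,.195,.206,40)
P=cloud(f);m=masks(f)["white"]&(abs(P[...,0]-.585)<.06)&(abs(P[...,1]-.14)<.06)&(P[...,2]>.15)&(P[...,2]<.25)
t=P[m]; zt=np.percentile(t[:,2],95);print("lid top z",zt,len(t)); t=t[abs(t[:,2]-zt)<.006]; print(cv2.minEnclosingCircle((t[:,:2]*1000).astype(np.float32)))
```

```text
pose [0.5819 0.1403 0.3559] yaw -1.5313 -> offset cm [ 0.11  0.1  11.69]
pose [0.5819 0.1394 0.3562] yaw -1.5324 -> offset cm [ 0.02  0.09 11.72]
pose [0.582  0.1388 0.3566] yaw -1.5332 -> offset cm [-0.04  0.1  11.76]
disc 0.599 0.133 r 0.031 z 0.2 bgr [171. 181. 185.] 125 [421.1 158. ]
lid top z 0.23412478103718404 1052
((585.0772705078125, 126.47685241699219), 48.64143371582031)
```

Request:
{"fn": "send_rows", "kwargs": {
  "motion": [
    {"offset": [0,0.1,4],"turn": 0},
    {"offset": [0,0.1,7],"turn": 0},
    {"offset": [0,0.1,9],"turn": 0},
    {"offset": [0,0.1,9.4],"turn": 0},
    {"offset": [0,0.1,9.4],"turn": 0},
    {"offset": [0,0.1,9.4],"turn": 0},
    {"offset": [0,0.1,9.4],"turn": 0}
  ]
}}

```text
t: 30.25
eef_pos: [0.5818, 0.1395, 0.2652]
ee_rot: [-3.139, 0.001, -1.533]
force: [0.2, 0.6, -1.3]
width: 0.0539
```

Request:
{"fn": "send_rows", "kwargs": {
  "motion": [
    {"offset": [0,0,0.3],"turn": 0},
    {"offset": [0,0,0.6],"turn": 0},
    {"offset": [0,0,0.8],"turn": 0},
    {"offset": [0,0,0.8],"turn": 0}
  ]
}}

```text
t: 30.65
eef_pos: [0.5812, 0.1395, 0.2553]
ee_rot: [3.141, -0.0, -1.533]
force: [0.1, 0.8, -1.8]
width: 0.0535
```

Request:
{"fn": "send_rows", "kwargs": {
  "motion": [
    {"offset": [0,0,0.2],"turn": 0},
    {"offset": [0,0,0.4],"turn": 0},
    {"offset": [0,0,0.6],"turn": 0},
    {"offset": [0,0,0.6],"turn": 0}
  ]
}}

```text
t: 31.05
eef_pos: [0.5813, 0.1395, 0.2492]
ee_rot: [3.141, -0.0, -1.533]
force: [-0.8, 0.1, -2.6]
width: 0.0533
```

Request:
{"fn": "send_rows", "kwargs": {
  "motion": [
    {"offset": [0,0,0.3],"turn": 0},
    {"offset": [0,0,0.5],"turn": 0},
    {"offset": [0,0,0.7],"turn": 0},
    {"offset": [0,0,0.8],"turn": 0},
    {"offset": [0,0,0.8],"turn": 0}
  ]
}}

```text
t: 31.55
eef_pos: [0.5812, 0.1395, 0.2414]
ee_rot: [3.141, -0.0, -1.533]
force: [-2.0, 1.0, -3.4]
width: 0.0539
```

Request:
{"fn": "send_rows", "kwargs": {
  "motion": [
    {"offset": [0,0,0.1],"turn": 0},
    {"offset": [0,0,0.1],"turn": 0}
  ]
}}

```text
t: 31.75
eef_pos: [0.5813, 0.1395, 0.2406]
ee_rot: [3.141, -0.0, -1.533]
force: [-1.8, 1.7, -1.0]
width: 0.0534
```

Request:
{"fn": "send_rows", "kwargs": {
  "motion": [
    {"offset": [0,0,0],"turn": 0},
    {"offset": [0,0,0],"turn": 0},
    {"offset": [0,0,0],"turn": 0},
    {"offset": [0,0,-3],"turn": 0},
    {"offset": [0,0,-7],"turn": 0},
    {"offset": [0,0,-11.6],"turn": 0},
    {"offset": [0,0,-11.6],"turn": 0}
  ],
  "hand": 0.6
}}

```text
t: 32.45
eef_pos: [0.5832, 0.14, 0.364]
ee_rot: [-3.131, 0.004, -1.532]
force: [0.6, -0.0, -0.4]
width: 0.0705
```

Request:
{"fn": "send_rows", "kwargs": {
  "motion": [
    {"offset": [4,2.4,0],"turn": 0},
    {"offset": [8,4.8,0],"turn": 0},
    {"offset": [12.3,7.3,0],"turn": 0},
    {"offset": [16.6,9.9,0],"turn": 0},
    {"offset": [20.9,12.5,0],"turn": 0},
    {"offset": [25,15,0],"turn": 0},
    {"offset": [27,16.1,0],"turn": 0},
    {"offset": [27,16.1,0],"turn": 0}
  ]
}}

```text
t: 33.25
eef_pos: [0.4291, -0.1385, 0.357]
ee_rot: [-3.141, -0.0, -1.536]
force: [0.1, -0.1, 0.0]
width: 0.0702
```

Run:
```python
from h import *
f=grab_frame("scene"); np.savez("pics/scene4.npz",**f); tops(f); tops(f,.095,.107,50)
to(.4305,-.136,.208)
```

```text
disc 0.425 0.222 r 0.025 z 0.071 bgr [188. 193. 197.] 89 [404.8 171.2]
disc 0.337 -0.108 r 0.03 z 0.07 bgr [191. 196.  21.] 188 [278.8 181.8]
disc 0.336 -0.194 r 0.028 z 0.07 bgr [192. 197.  21.] 199 [246.4 188.3]
disc 0.432 -0.135 r 0.029 z 0.07 bgr [192. 200. 202.] 225 [281.7 200.6]
disc 0.383 -0.36 r 0.028 z 0.073 bgr [  2. 102. 236.] 273 [182.7 211.4]
disc 0.433 -0.238 r 0.029 z 0.07 bgr [190. 195.  22.] 263 [240.5 210.5]
disc 0.733 0.32 r 0.11 z 0.071 bgr [188. 192. 197.] 363 [516.  218.8]
disc 0.688 0.088 r 0.037 z 0.071 bgr [185. 188. 194.] 141 [422.9 232.2]
disc 0.484 -0.356 r 0.028 z 0.073 bgr [  5. 102. 237.] 359 [193.3 233.1]
disc 0.639 -0.201 r 0.028 z 0.07 bgr [231. 240. 241.] 384 [288.1 254.1]
disc 0.585 -0.352 r 0.029 z 0.073 bgr [  5. 104. 238.] 446 [204.4 258.6]
disc 0.748 -0.013 r 0.023 z 0.072 bgr [136. 138. 131.] 134 [398.  256.5]
disc 0.772 -0.036 r 0.029 z 0.07 bgr [158. 162. 154.] 162 [393.9 273.3]
disc 0.763 -0.194 r 0.024 z 0.072 bgr [ 37.  89. 144.] 185 [316.6 294.8]
disc 0.565 0.08 r 0.116 z 0.098 bgr [172. 125. 110.] 520 [391.7 198.7]
disc 0.584 0.138 r 0.028 z 0.102 bgr [224. 233. 234.] 249 [414.8 193. ]
disc 0.73 0.321 r 0.112 z 0.101 bgr [188. 193. 198.] 331 [518.4 207.3]
disc 0.705 0.088 r 0.02 z 0.101 bgr [187. 191. 196.] 74 [429.  223.8]
disc 0.763 -0.194 r 0.01 z 0.1 bgr [ 29.  74. 126.] 53 [316.3 278. ]
pose [ 0.4301 -0.1376  0.3571] yaw -1.5354 -> offset cm [-0.16 -0.05 14.91]
```

Request:
{"fn": "send_rows", "kwargs": {
  "motion": [
    {"offset": [-0.1,0,4.5],"turn": 0},
    {"offset": [-0.1,0,9],"turn": 0},
    {"offset": [-0.1,0,12.5],"turn": 0},
    {"offset": [-0.1,0,14.5],"turn": 0},
    {"offset": [-0.1,0,14.9],"turn": 0},
    {"offset": [-0.1,0,14.9],"turn": 0},
    {"offset": [-0.1,0,14.9],"turn": 0}
  ]
}}

```text
t: 34.0
eef_pos: [0.4316, -0.135, 0.2087]
ee_rot: [-3.14, -0.0, -1.532]
force: [1.2, -0.0, 0.0]
width: 0.07
```

Request:
{"fn": "send_rows", "kwargs": {
  "motion": [
    {"offset": [0,0,0],"turn": 0},
    {"offset": [0,0,0],"turn": 0},
    {"offset": [0,0,0],"turn": 0},
    {"offset": [0,0,0],"turn": 0},
    {"offset": [0,0,0],"turn": 0}
  ],
  "hand": -1
}}

```text
t: 34.5
eef_pos: [0.4308, -0.1354, 0.2084]
ee_rot: [-3.141, 0.0, -1.533]
force: [-2.9, 1.7, 7.3]
width: 0.0535
```

Request:
{"fn": "send_rows", "kwargs": {
  "motion": [
    {"offset": [0,0,-1],"turn": 0},
    {"offset": [0,0,-3.5],"turn": 0},
    {"offset": [0,0,-7],"turn": 0},
    {"offset": [0,0,-11],"turn": 0},
    {"offset": [0,0,-15],"turn": 0},
    {"offset": [0,0,-15],"turn": 0},
    {"offset": [0,0,-15],"turn": 0}
  ]
}}

```text
t: 35.2
eef_pos: [0.4303, -0.1354, 0.3588]
ee_rot: [-3.139, 0.001, -1.533]
force: [0.0, -0.3, -1.6]
width: 0.0538
```

Request:
{"fn": "send_rows", "kwargs": {
  "motion": [
    {"offset": [-3,-0.8,0],"turn": 0},
    {"offset": [-7,-1.8,0],"turn": 0},
    {"offset": [-12,-3,0],"turn": 0},
    {"offset": [-17,-4.3,0],"turn": 0},
    {"offset": [-21.5,-5.5,0],"turn": 0},
    {"offset": [-25,-6.4,0],"turn": 0},
    {"offset": [-26.9,-6.8,0],"turn": 0},
    {"offset": [-26.9,-6.8,0],"turn": 0}
  ]
}}

```text
t: 36.0
eef_pos: [0.4884, 0.1378, 0.3561]
ee_rot: [3.139, -0.001, -1.531]
force: [-0.3, 0.9, -1.4]
width: 0.0538
```

Run:
```python
from h import *
for i in range(4): f=grab_frame("scene"); to(.4886,.1357,.239)
```

```text
pose [0.488  0.1365 0.3561] yaw -1.5314 -> offset cm [ 0.09 -0.05 11.71]
pose [0.4879 0.1357 0.3564] yaw -1.5324 -> offset cm [ 0.   -0.07 11.74]
pose [0.4879 0.1352 0.3567] yaw -1.5332 -> offset cm [-0.05 -0.07 11.77]
pose [0.4879 0.1349 0.357 ] yaw -1.5337 -> offset cm [-0.07 -0.07 11.8 ]
```

Request:
{"fn": "send_rows", "kwargs": {
  "motion": [
    {"offset": [-0.1,-0.1,4],"turn": 0},
    {"offset": [-0.1,-0.1,7],"turn": 0},
    {"offset": [-0.1,-0.1,9],"turn": 0},
    {"offset": [-0.1,-0.1,9.4],"turn": 0},
    {"offset": [-0.1,-0.1,9.7],"turn": 0},
    {"offset": [-0.1,-0.1,10],"turn": 0},
    {"offset": [-0.1,-0.1,10.2],"turn": 0},
    {"offset": [-0.1,-0.1,10.2],"turn": 0}
  ]
}}

```text
t: 37.0
eef_pos: [0.4897, 0.1371, 0.2564]
ee_rot: [-3.14, 0.001, -1.533]
force: [0.3, -0.6, -0.8]
width: 0.0538
```

Request:
{"fn": "send_rows", "kwargs": {
  "motion": [
    {"offset": [0,0,0.2],"turn": 0},
    {"offset": [0,0,0.4],"turn": 0},
    {"offset": [0,0,0.6],"turn": 0},
    {"offset": [0,0,0.6],"turn": 0}
  ]
}}

```text
t: 37.4
eef_pos: [0.4893, 0.137, 0.2494]
ee_rot: [3.141, -0.0, -1.533]
force: [0.1, -0.6, -1.2]
width: 0.0536
```

Request:
{"fn": "send_rows", "kwargs": {
  "motion": [
    {"offset": [0,0,0.3],"turn": 0},
    {"offset": [0,0,0.5],"turn": 0},
    {"offset": [0,0,0.7],"turn": 0},
    {"offset": [0,0,0.8],"turn": 0},
    {"offset": [0,0,0.9],"turn": 0},
    {"offset": [0,0,0.9],"turn": 0}
  ]
}}

```text
t: 38.0
eef_pos: [0.4893, 0.137, 0.2405]
ee_rot: [3.141, -0.0, -1.533]
force: [-1.6, 0.7, -2.3]
width: 0.0538
```

Request:
{"fn": "send_rows", "kwargs": {
  "motion": [
    {"offset": [0,0,0],"turn": 0},
    {"offset": [0,0,0],"turn": 0},
    {"offset": [0,0,0],"turn": 0},
    {"offset": [0,0,-3],"turn": 0},
    {"offset": [0,0,-7],"turn": 0},
    {"offset": [0,0,-11.6],"turn": 0},
    {"offset": [0,0,-11.6],"turn": 0}
  ],
  "hand": 0.6
}}

```text
t: 38.7
eef_pos: [0.4911, 0.1378, 0.3632]
ee_rot: [-3.132, 0.005, -1.532]
force: [1.2, 0.5, -0.4]
width: 0.0701
```

Request:
{"fn": "send_rows", "kwargs": {
  "motion": [
    {"offset": [4.3,-1.7,0],"turn": -8},
    {"offset": [8.6,-3.4,0],"turn": -16},
    {"offset": [12.9,-5.1,0],"turn": -24},
    {"offset": [17.2,-6.8,0],"turn": -32},
    {"offset": [21.5,-8.4,0],"turn": -40},
    {"offset": [25.8,-10.1,0],"turn": -48},
    {"offset": [30,-11.8,0],"turn": -56},
    {"offset": [34.2,-13.4,0],"turn": -64}
  ]
}}

```text
t: 39.5
eef_pos: [0.6353, -0.1977, 0.3568]
ee_rot: [-3.141, -0.001, -0.434]
force: [1.1, 1.0, -0.2]
width: 0.0702
```

Request:
{"fn": "send_rows", "kwargs": {
  "motion": [
    {"offset": [0,0,0],"turn": -8},
    {"offset": [0,0,0],"turn": -16},
    {"offset": [0,0,0],"turn": -24},
    {"offset": [0,0,0],"turn": -24},
    {"offset": [0,0,0],"turn": -24}
  ]
}}

```text
t: 40.0
eef_pos: [0.6347, -0.1959, 0.3567]
ee_rot: [3.142, -0.0, -0.025]
force: [0.7, -0.0, -0.6]
width: 0.0699
```

Run:
```python
from h import *
f=grab_frame("scene"); tops(f); tops(f,.095,.107,50)
to(.6363,-.2,.208)
```

```text
disc 0.432 0.225 r 0.022 z 0.071 bgr [190. 194. 199.] 62 [407.7 170.8]
disc 0.338 -0.108 r 0.027 z 0.07 bgr [192. 197.  21.] 163 [279.8 181.9]
disc 0.342 -0.196 r 0.021 z 0.069 bgr [184. 189.  22.] 72 [249.4 189.9]
disc 0.384 -0.361 r 0.028 z 0.073 bgr [  2. 102. 235.] 289 [182.5 211.6]
disc 0.434 -0.238 r 0.029 z 0.07 bgr [191. 196.  22.] 261 [240.6 210.4]
disc 0.736 0.397 r 0.032 z 0.071 bgr [190. 194. 198.] 85 [545.1 209.1]
disc 0.734 0.286 r 0.076 z 0.071 bgr [189. 193. 198.] 274 [505.5 222.2]
disc 0.685 0.088 r 0.04 z 0.071 bgr [171. 174. 180.] 149 [422.2 231.8]
disc 0.485 -0.357 r 0.028 z 0.073 bgr [  5. 103. 237.] 358 [193.4 233. ]
disc 0.638 -0.199 r 0.028 z 0.07 bgr [205. 213. 214.] 380 [288.1 254.1]
disc 0.583 -0.354 r 0.028 z 0.073 bgr [  5. 104. 239.] 443 [204.4 258.6]
disc 0.751 -0.022 r 0.027 z 0.071 bgr [133. 135. 128.] 166 [394.9 256.7]
disc 0.772 -0.036 r 0.029 z 0.071 bgr [158. 162. 153.] 163 [393.9 273.3]
disc 0.763 -0.194 r 0.024 z 0.071 bgr [ 38.  90. 144.] 186 [316.  295.2]
disc 0.585 0.084 r 0.142 z 0.098 bgr [149. 120. 113.] 622 [396.3 201.8]
disc 0.492 0.135 r 0.028 z 0.102 bgr [171. 179. 181.] 205 [392.1 177. ]
disc 0.583 0.14 r 0.029 z 0.102 bgr [180. 188. 189.] 245 [414.7 192.9]
disc 0.737 0.345 r 0.087 z 0.101 bgr [190. 195. 200.] 220 [530.5 203.7]
disc 0.734 0.232 r 0.024 z 0.101 bgr [186. 191. 197.] 97 [491.3 215.4]
pose [ 0.6347 -0.1958  0.3567] yaw -0.0247 -> offset cm [ 0.17  0.42 14.87]
```

Request:
{"fn": "send_rows", "kwargs": {
  "motion": [
    {"offset": [0.1,0.4,4.5],"turn": 0},
    {"offset": [0.1,0.4,9],"turn": 0},
    {"offset": [0.1,0.4,12.5],"turn": 0},
    {"offset": [0.1,0.4,14.5],"turn": 0},
    {"offset": [0.1,0.4,14.9],"turn": 0},
    {"offset": [0.1,0.4,14.9],"turn": 0},
    {"offset": [0.1,0.4,14.9],"turn": 0}
  ]
}}

```text
t: 40.75
eef_pos: [0.6364, -0.1999, 0.2093]
ee_rot: [3.141, -0.002, -0.021]
force: [0.4, 0.4, 0.1]
width: 0.0702
```

Request:
{"fn": "send_rows", "kwargs": {
  "motion": [
    {"offset": [0,0,0],"turn": 0},
    {"offset": [0,0,0],"turn": 0},
    {"offset": [0,0,0],"turn": 0},
    {"offset": [0,0,0],"turn": 0},
    {"offset": [0,0,0],"turn": 0}
  ],
  "hand": -1
}}

```text
t: 41.25
eef_pos: [0.6359, -0.1998, 0.2088]
ee_rot: [3.141, -0.001, -0.021]
force: [-0.6, 1.3, 6.2]
width: 0.054
```

Request:
{"fn": "send_rows", "kwargs": {
  "motion": [
    {"offset": [0,0,-1],"turn": 0},
    {"offset": [0,0,-3.5],"turn": 0},
    {"offset": [0,0,-7],"turn": 0},
    {"offset": [0,0,-11],"turn": 0},
    {"offset": [0,0,-15],"turn": 0},
    {"offset": [0,0,-15],"turn": 0},
    {"offset": [0,0,-15],"turn": 0}
  ]
}}

```text
t: 41.95
eef_pos: [0.6354, -0.1999, 0.3591]
ee_rot: [-3.141, -0.002, -0.021]
force: [0.1, 0.2, -2.0]
width: 0.0537
```

Run:
```python
from h import *
f=grab_frame("scene")
to(.6726,.1426,.239)
```

```text
pose [ 0.6351 -0.1998  0.3575] yaw -0.0215 -> offset cm [  3.02 -34.31  11.85]
```

Request:
{"fn": "send_rows", "kwargs": {
  "motion": [
    {"offset": [0.3,-3,0],"turn": 8},
    {"offset": [0.6,-7,0],"turn": 16},
    {"offset": [1,-11.5,0],"turn": 24},
    {"offset": [1.4,-16,0],"turn": 32},
    {"offset": [1.8,-20.5,0],"turn": 40},
    {"offset": [2.2,-25,0],"turn": 48},
    {"offset": [2.6,-29.5,0],"turn": 56},
    {"offset": [2.9,-32.5,0],"turn": 64}
  ]
}}

```text
t: 42.8
eef_pos: [0.6711, 0.1273, 0.3555]
ee_rot: [3.138, 0.0, -1.143]
force: [0.1, -0.8, -1.5]
width: 0.054
```

Run:
```python
from h import *
for i in range(3): f=grab_frame("scene"); to(.6726,.1426,.239)
```

```text
pose [0.6716 0.1305 0.3552] yaw -1.1516 -> offset cm [-1.06 -0.58 11.62]
pose [0.6713 0.1283 0.3551] yaw -1.1398 -> offset cm [-1.24 -0.71 11.61]
pose [0.6711 0.1265 0.3552] yaw -1.1358 -> offset cm [-1.39 -0.82 11.62]
```

Request:
{"fn": "send_rows", "kwargs": {
  "motion": [
    {"offset": [-0.5,-0.3,0],"turn": 8},
    {"offset": [-1,-0.6,0],"turn": 16},
    {"offset": [-1.4,-0.8,0],"turn": 22.6},
    {"offset": [-1.4,-0.8,0],"turn": 22.6},
    {"offset": [-1.4,-0.8,0],"turn": 22.6}
  ]
}}

```text
t: 43.45
eef_pos: [0.6727, 0.1396, 0.3567]
ee_rot: [3.14, -0.001, -1.529]
force: [0.6, -0.3, -2.6]
width: 0.0536
```

Run:
```python
from h import *
for i in range(4): f=grab_frame("scene"); to(.6726,.1426,.239)
```

```text
pose [0.6727 0.1396 0.357 ] yaw -1.5295 -> offset cm [-0.3  0.  11.8]
pose [0.6728 0.1398 0.3572] yaw -1.5301 -> offset cm [-2.800e-01  1.000e-02  1.182e+01]
pose [0.6728 0.1399 0.3574] yaw -1.5308 -> offset cm [-2.800e-01  1.000e-02  1.184e+01]
pose [0.6728 0.14   0.3575] yaw -1.5312 -> offset cm [-2.600e-01  1.000e-02  1.185e+01]
```

Request:
{"fn": "send_rows", "kwargs": {
  "motion": [
    {"offset": [-0.2,0,4],"turn": 0},
    {"offset": [-0.2,0,7],"turn": 0},
    {"offset": [-0.2,0,9],"turn": 0},
    {"offset": [-0.2,0,9.4],"turn": 0},
    {"offset": [-0.2,0,9.7],"turn": 0},
    {"offset": [-0.2,0,10],"turn": 0},
    {"offset": [-0.2,0,10.2],"turn": 0},
    {"offset": [-0.2,0,10.2],"turn": 0}
  ]
}}

```text
t: 44.45
eef_pos: [0.6732, 0.1426, 0.2568]
ee_rot: [-3.14, 0.001, -1.532]
force: [0.2, 0.1, -0.9]
width: 0.0535
```

Request:
{"fn": "send_rows", "kwargs": {
  "motion": [
    {"offset": [0,0,0.2],"turn": 0},
    {"offset": [0,0,0.4],"turn": 0},
    {"offset": [0,0,0.6],"turn": 0},
    {"offset": [0,0,0.6],"turn": 0}
  ]
}}

```text
t: 44.85
eef_pos: [0.673, 0.1436, 0.2542]
ee_rot: [-3.138, 0.002, -1.531]
force: [-10.2, 4.0, 21.3]
width: 0.0535
```

Request:
{"fn": "send_rows", "kwargs": {
  "motion": [
    {"offset": [0,0,-0.4],"turn": 0},
    {"offset": [0,0,-0.8],"turn": 0},
    {"offset": [-0.1,0.15,-0.8],"turn": 0},
    {"offset": [-0.1,0.15,-0.8],"turn": 0},
    {"offset": [-0.1,0.15,-0.8],"turn": 0}
  ]
}}

```text
t: 45.35
eef_pos: [0.6711, 0.1433, 0.2571]
ee_rot: [3.141, -0.0, -1.533]
force: [-0.2, 0.1, -1.3]
width: 0.0534
```

Request:
{"fn": "send_rows", "kwargs": {
  "motion": [
    {"offset": [0,0,0.2],"turn": 0},
    {"offset": [0,0,0.4],"turn": 0},
    {"offset": [0,0,0.6],"turn": 0},
    {"offset": [0,0,0.6],"turn": 0}
  ]
}}

```text
t: 45.75
eef_pos: [0.6715, 0.144, 0.2535]
ee_rot: [-3.14, 0.001, -1.532]
force: [-4.3, 2.5, 11.0]
width: 0.0535
```

Request:
{"fn": "send_rows", "kwargs": {
  "motion": [
    {"offset": [0,0,-0.4],"turn": 0},
    {"offset": [0,0,-0.6],"turn": 0},
    {"offset": [-0.1,0.1,-0.6],"turn": 0},
    {"offset": [-0.1,0.1,-0.6],"turn": 0},
    {"offset": [-0.1,0.1,-0.6],"turn": 0}
  ]
}}

```text
t: 46.25
eef_pos: [0.6701, 0.1443, 0.2573]
ee_rot: [3.141, -0.0, -1.533]
force: [-0.2, 0.4, -1.6]
width: 0.0539
```

Request:
{"fn": "send_rows", "kwargs": {
  "motion": [
    {"offset": [0,0,0.2],"turn": 0},
    {"offset": [0,0,0.4],"turn": 0},
    {"offset": [0,0,0.6],"turn": 0},
    {"offset": [0,0,0.6],"turn": 0}
  ]
}}

```text
t: 46.65
eef_pos: [0.6704, 0.1448, 0.2529]
ee_rot: [-3.14, 0.0, -1.532]
force: [-2.6, 2.2, 6.7]
width: 0.054
```

Run:
```python
from h import *
f=grab_frame("scene"); cv2.imwrite("pics/s5.png",cv2.resize(f["frame"][130:260,350:510],(800,600),interpolation=cv2.INTER_CUBIC)); to(.672,.143)
print(get_state()["force"])
```

```text
pose [0.6704 0.1448 0.2529] yaw -1.532 -> offset cm [ 0.19 -0.15  0.  ]
[-3.22416146  2.11429051  7.29637697]
```

View pics/s5.png

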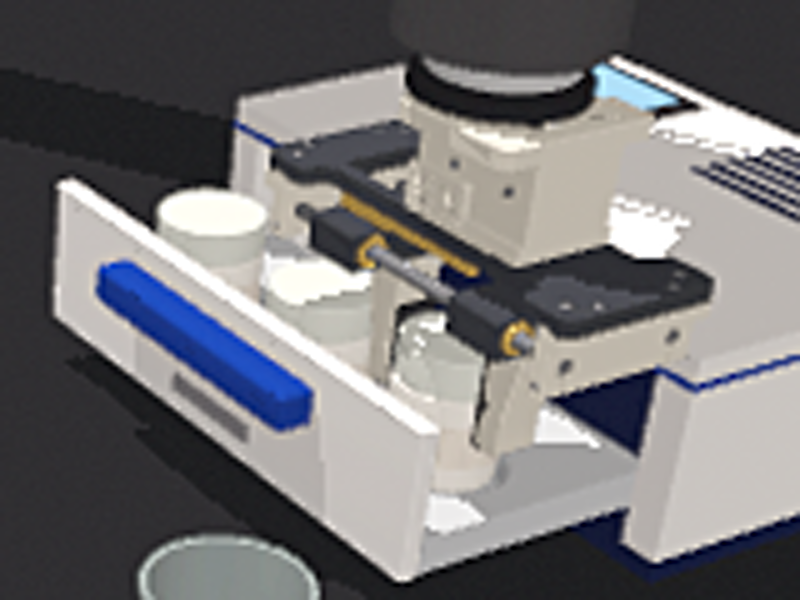

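Request:
{"fn": "send_rows", "kwargs": {
  "motion": [
    {"offset": [0,0,0.1],"turn": 0},
    {"offset": [0,0,0.2],"turn": 0},
    {"offset": [0,0,0.2],"turn": 0}
  ]
}}

```text
t: 47.0
eef_pos: [0.6705, 0.1453, 0.2519]
ee_rot: [-3.139, 0.001, -1.532]
force: [-5.2, 3.6, 12.4]
width: 0.0538
```

Run:
```python
from h import *
for i in range(4):
    s=get_state(); F=np.array(s["force"]);M=np.array(s["moment"]); rz=-.207
    F[2]+=1.8
    print(F.round(2),M.round(3),"ry",round((M[0]+rz*F[1])/F[2],4),"rx",round((rz*F[0]-M[1])/F[2],4),s["eef_pos"]); grab_frame("scene")
```

```text
[-5.23  3.63 14.21] [ 1.38   1.929 -0.123] ry 0.0442 rx -0.0596 [0.67054747 0.14533054 0.25187098]
[-5.63  4.69 14.22] [ 1.352  1.946 -0.121] ry 0.0268 rx -0.0549 [0.67054826 0.1453203  0.25188824]
[-4.52  4.02 13.08] [ 1.369  1.921 -0.125] ry 0.041 rx -0.0754 [0.67052212 0.14533824 0.25186457]
[-5.01  3.07 13.33] [ 1.362  1.949 -0.111] ry 0.0546 rx -0.0683 [0.6705208  0.14533167 0.25185758]
```

Request:
{"fn": "send_rows", "kwargs": {
  "motion": [
    {"offset": [0,0,-0.4],"turn": 0},
    {"offset": [0,0,-0.8],"turn": 0},
    {"offset": [0,-0.25,-0.8],"turn": 0},
    {"offset": [0,-0.25,-0.8],"turn": 0},
    {"offset": [0,-0.25,-0.8],"turn": 0}
  ]
}}

```text
t: 47.7
eef_pos: [0.6727, 0.1443, 0.2571]
ee_rot: [3.141, -0.0, -1.533]
force: [0.3, 0.9, -1.4]
width: 0.0537
```

Request:
{"fn": "send_rows", "kwargs": {
  "motion": [
    {"offset": [0,0,0.2],"turn": 0},
    {"offset": [0,0,0.4],"turn": 0},
    {"offset": [0,0,0.6],"turn": 0},
    {"offset": [0,0,0.6],"turn": 0}
  ]
}}

```text
t: 48.1
eef_pos: [0.6727, 0.1446, 0.2528]
ee_rot: [-3.141, -0.0, -1.532]
force: [-3.2, -0.1, 7.0]
width: 0.0539
```

Run:
```python
from h import *
f=grab_frame("scene"); P=cloud(f); np.savez("pics/scene5.npz",**f)
from scipy.optimize import least_squares
m=(abs(P[...,0]-.672)<.045)&(abs(P[...,1]-.142)<.045)&(P[...,2]>.04)&(P[...,2]<.135)
for z in np.arange(.045,.13,.005):
    q=P[m&(abs(P[...,2]-z)<.0025)]; w=q[(q[:,1]<.16)]
    print(round(z,3),len(q),q[:,:2].min(0).round(3) if len(q) else "",q[:,:2].max(0).round(3) if len(q) else "")
# side-wall circle fit, jar C vs jar B
for nm,c,(lo,hi) in [("C",(.672,.142),(.055,.075)),("B",(.581,.1395),(.055,.1)),("A",(.489,.137),(.055,.1))]:
    d=np.hypot(P[...,0]-c[0]-.002,P[...,1]-c[1]); q=P[(P[...,2]>lo)&(P[...,2]<hi)&(d<.031)&(d>.02)]
    if len(q)<10: print(nm,len(q)); continue
    r=least_squares(lambda p:np.hypot(q[:,0]-p[0],q[:,1]-p[1])-.027,c,loss="soft_l1",f_scale=.001); print(nm,len(q),r.x.round(4),np.abs(r.fun).mean().round(4))
```

```text
0.045 43 [0.68  0.103] [0.717 0.187]
0.05 188 [0.682 0.107] [0.717 0.187]
0.055 26 [0.692 0.123] [0.702 0.156]
0.06 21 [0.693 0.124] [0.701 0.154]
0.065 21 [0.693 0.122] [0.701 0.148]
0.07 22 [0.691 0.122] [0.702 0.142]
0.075 14 [0.693 0.124] [0.703 0.135]
0.08 42 [0.634 0.123] [0.717 0.157]
0.085 46 [0.629 0.121] [0.717 0.155]
0.09 69 [0.631 0.116] [0.717 0.156]
0.095 76 [0.633 0.116] [0.717 0.153]
0.1 57 [0.631 0.116] [0.717 0.155]
0.105 60 [0.634 0.116] [0.716 0.138]
0.11 58 [0.632 0.118] [0.716 0.137]
0.115 105 [0.632 0.118] [0.716 0.154]
0.12 108 [0.629 0.118] [0.715 0.152]
0.125 25 [0.629 0.13 ] [0.715 0.149]
C 82 [0.6732 0.1413] 0.001
B 176 [0.5811 0.1401] 0.0011
A 178 [0.4893 0.137 ] 0.0012
```

Request:
{"fn": "send_rows", "kwargs": {
  "motion": [
    {"offset": [0,0,-0.4],"turn": 0},
    {"offset": [0,0,-0.7],"turn": 0},
    {"offset": [-0.25,0,-0.7],"turn": 0},
    {"offset": [-0.25,0,-0.7],"turn": 0},
    {"offset": [-0.25,0,-0.7],"turn": 0}
  ]
}}

```text
t: 48.65
eef_pos: [0.6725, 0.1471, 0.2583]
ee_rot: [3.141, -0.0, -1.532]
force: [0.2, -0.4, -1.7]
width: 0.0535
```

Request:
{"fn": "send_rows", "kwargs": {
  "motion": [
    {"offset": [0,0,0.2],"turn": 0},
    {"offset": [0,0,0.4],"turn": 0},
    {"offset": [0,0,0.6],"turn": 0},
    {"offset": [0,0,0.6],"turn": 0}
  ]
}}

```text
t: 49.05
eef_pos: [0.6725, 0.1469, 0.2521]
ee_rot: [3.141, -0.0, -1.533]
force: [-0.4, -0.4, -1.8]
width: 0.0532
```

Request:
{"fn": "send_rows", "kwargs": {
  "motion": [
    {"offset": [0,0,0.2],"turn": 0},
    {"offset": [0,0,0.4],"turn": 0},
    {"offset": [0,0,0.6],"turn": 0},
    {"offset": [0,0,0.8],"turn": 0},
    {"offset": [0,0,0.8],"turn": 0}
  ]
}}

```text
t: 49.55
eef_pos: [0.6725, 0.1469, 0.2442]
ee_rot: [3.141, -0.0, -1.533]
force: [-0.6, 0.8, -1.0]
width: 0.0536
```

Request:
{"fn": "send_rows", "kwargs": {
  "motion": [
    {"offset": [0,0,0.15],"turn": 0},
    {"offset": [0,0,0.3],"turn": 0},
    {"offset": [0,0,0.3],"turn": 0}
  ]
}}

```text
t: 49.85
eef_pos: [0.6726, 0.1469, 0.2415]
ee_rot: [3.141, -0.0, -1.533]
force: [0.1, 0.4, -1.4]
width: 0.0537
```

Request:
{"fn": "send_rows", "kwargs": {
  "motion": [
    {"offset": [0,0,0.1],"turn": 0},
    {"offset": [0,0,0.2],"turn": 0},
    {"offset": [0,0,0.2],"turn": 0}
  ]
}}

```text
t: 50.15
eef_pos: [0.6727, 0.1469, 0.2403]
ee_rot: [-3.141, -0.0, -1.532]
force: [-1.3, -0.9, 3.4]
width: 0.0538
```

Run:
```python
from h import *
print(get_state()["force"].round(1) if hasattr(get_state()["force"],"round") else get_state()["force"])
```

```text
[-1.3 -0.9  3.4]
```

Request:
{"fn": "send_rows", "kwargs": {
  "motion": [
    {"offset": [0,0,0],"turn": 0},
    {"offset": [0,0,0],"turn": 0},
    {"offset": [0,0,0],"turn": 0},
    {"offset": [0,0,-3],"turn": 0},
    {"offset": [0,0,-7],"turn": 0},
    {"offset": [0,0,-11.6],"turn": 0},
    {"offset": [0,0,-11.6],"turn": 0}
  ],
  "hand": 0.6
}}

```text
t: 50.85
eef_pos: [0.6744, 0.1474, 0.3636]
ee_rot: [-3.13, 0.003, -1.531]
force: [0.7, -0.2, 0.2]
width: 0.0704
```

Request:
{"fn": "send_rows", "kwargs": {
  "motion": [
    {"offset": [4,2.5,0],"turn": 0},
    {"offset": [8,5,0],"turn": 0},
    {"offset": [12,7.6,0],"turn": 0},
    {"offset": [14.8,9.5,0],"turn": 0},
    {"offset": [14.8,9.5,0],"turn": 0},
    {"offset": [14.8,9.5,0],"turn": 0}
  ],
  "hand": -1
}}

```text
t: 51.45
eef_pos: [0.5832, -0.0052, 0.3562]
ee_rot: [-3.14, 0.0, -1.534]
force: [0.8, 0.5, -1.2]
width: 0.0277
```

```bash
cat >> h.py <<'E'
from scipy.optimize import least_squares
def wallfit(P,c,lo,hi):
    d=np.hypot(P[...,0]-c[0]-.002,P[...,1]-c[1]); q=P[(P[...,2]>lo)&(P[...,2]<hi)&(d<.032)&(d>.02)]
    r=least_squares(lambda p:np.hypot(q[:,0]-p[0],q[:,1]-p[1])-.027,c,loss="soft_l1",f_scale=.001); return len(q),r.x.round(4),np.abs(r.fun).mean().round(4)
E
python3 - <<'E'
from h import *
f=grab_frame("scene"); P=cloud(f); tops(f); tops(f,.095,.107,50)
for c in [(.489,.137),(.581,.1395),(.673,.1435)]: print(wallfit(P,c,.055,.1))
b=(masks(f)["blue"])&(P[...,1]<.12)&(P[...,1]>.03)&(P[...,2]>.06)&(P[...,2]<.11)
print("bar",P[b].min(0).round(3),P[b].max(0).round(3)); q=P[b]; print("front y near mid",np.median(q[(abs(q[:,0]-.58)<.02)&(abs(q[:,2]-.086)<.006)],0))
to(.5828,.045,.257)
cv2.imwrite("pics/s6.png",cv2.resize(f["frame"][130:330,150:520],(740,400)))
E
```

```text
disc 0.337 -0.11 r 0.028 z 0.07 bgr [192. 197.  22.] 188 [278.8 182. ]
disc 0.335 -0.195 r 0.028 z 0.07 bgr [193. 198.  22.] 201 [246.4 188.5]
disc 0.384 -0.36 r 0.029 z 0.073 bgr [  2. 104. 236.] 286 [182.5 211.4]
disc 0.435 -0.238 r 0.028 z 0.07 bgr [193. 198.  22.] 259 [240.6 210.4]
disc 0.737 0.32 r 0.11 z 0.071 bgr [191. 195. 199.] 349 [516.3 218.9]
disc 0.686 0.087 r 0.039 z 0.071 bgr [173. 176. 182.] 134 [421.8 231.5]
disc 0.484 -0.358 r 0.028 z 0.072 bgr [  5. 104. 237.] 363 [193.3 233.1]
disc 0.694 0.14 r 0.017 z 0.071 bgr [188. 197. 205.] 65 [443.2 227.5]
disc 0.583 -0.354 r 0.028 z 0.072 bgr [  5. 105. 238.] 439 [204.7 258.8]
disc 0.751 -0.022 r 0.027 z 0.071 bgr [130. 133. 125.] 164 [395.5 257.1]
disc 0.773 -0.038 r 0.028 z 0.07 bgr [160. 164. 156.] 163 [393.3 273.4]
disc 0.765 -0.195 r 0.024 z 0.072 bgr [ 38.  91. 146.] 184 [316.9 294.8]
disc 0.491 0.134 r 0.028 z 0.102 bgr [227. 235. 236.] 210 [392.1 177.1]
disc 0.604 0.083 r 0.121 z 0.098 bgr [172. 130. 116.] 574 [398.4 203.6]
disc 0.585 0.139 r 0.027 z 0.102 bgr [229. 237. 238.] 247 [414.8 192.9]
disc 0.734 0.321 r 0.112 z 0.101 bgr [191. 196. 201.] 315 [518.3 207.4]
disc 0.674 0.141 r 0.028 z 0.102 bgr [168. 177. 178.] 307 [440.1 210.9]
(183, array([0.4891, 0.1368]), np.float64(0.0013))
(196, array([0.5812, 0.1398]), np.float64(0.0009))
(290, array([0.6721, 0.1427]), np.float64(0.001))
bar [0.51  0.057 0.078] [0.659 0.08  0.1  ]
front y near mid [0.57936871 0.06068613 0.08706008]
pose [ 0.5836 -0.0045  0.356 ] yaw -1.5329 -> offset cm [-4.95 -0.1   9.9 ]
```

View pics/s6.png

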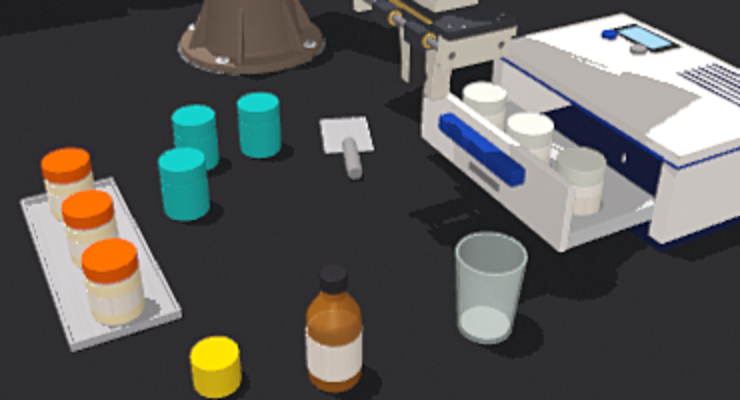

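All three fresh jars are seated with their lids at z≈0.102, and the three finished jars stand on the tray. The bystanders haven't moved. Now I'll press the drawer home.

Request:
{"fn": "send_rows", "kwargs": {
  "motion": [
    {"offset": [0,-0.1,4],"turn": 0},
    {"offset": [0,-0.1,8],"turn": 0},
    {"offset": [0,-0.1,9.9],"turn": 0},
    {"offset": [-2,-0.1,9.9],"turn": 0},
    {"offset": [-4,-0.1,9.9],"turn": 0},
    {"offset": [-5,-0.1,9.9],"turn": 0},
    {"offset": [-5.5,-0.1,9.9],"turn": 0},
    {"offset": [-6,-0.1,9.9],"turn": 0}
  ]
}}

```text
t: 52.3
eef_pos: [0.5824, 0.0556, 0.2565]
ee_rot: [3.142, -0.001, -1.532]
force: [2.6, -5.3, -2.5]
width: 0.0001
```

Request:
{"fn": "send_rows", "kwargs": {
  "motion": [
    {"offset": [-0.5,0,0],"turn": 0},
    {"offset": [-1.1,0,0],"turn": 0},
    {"offset": [-1.7,0,0],"turn": 0},
    {"offset": [-2.3,0,0],"turn": 0},
    {"offset": [-2.9,0,0],"turn": 0},
    {"offset": [-3.5,0,0],"turn": 0},
    {"offset": [-4.1,0,0],"turn": 0},
    {"offset": [-4.5,0,0],"turn": 0}
  ]
}}

```text
t: 53.1
eef_pos: [0.5807, 0.0996, 0.2566]
ee_rot: [3.142, -0.001, -1.533]
force: [4.3, -6.6, -3.0]
width: 0.0001
```

Request:
{"fn": "send_rows", "kwargs": {
  "motion": [
    {"offset": [-0.5,0,0],"turn": 0},
    {"offset": [-1.1,0,0],"turn": 0},
    {"offset": [-1.7,0,0],"turn": 0},
    {"offset": [-2.3,0,0],"turn": 0},
    {"offset": [-2.9,0,0],"turn": 0},
    {"offset": [-3.5,0,0],"turn": 0},
    {"offset": [-4.1,0,0],"turn": 0},
    {"offset": [-4.5,0,0],"turn": 0}
  ]
}}

```text
t: 53.9
eef_pos: [0.579, 0.1443, 0.2566]
ee_rot: [3.141, -0.002, -1.533]
force: [5.0, -8.2, -2.8]
width: 0.0004
```

Request:
{"fn": "send_rows", "kwargs": {
  "motion": [
    {"offset": [-0.5,0,0],"turn": 0},
    {"offset": [-1,0,0],"turn": 0},
    {"offset": [-1.5,0,0],"turn": 0},
    {"offset": [-1.9,0,0],"turn": 0},
    {"offset": [-2.3,0,0],"turn": 0},
    {"offset": [-2.6,0,0],"turn": 0},
    {"offset": [-2.8,0,0],"turn": 0},
    {"offset": [-2.8,0,0],"turn": 0}
  ]
}}

```text
t: 54.7
eef_pos: [0.578, 0.1721, 0.2566]
ee_rot: [3.141, -0.002, -1.533]
force: [4.3, -6.7, -1.9]
width: -0.0001
```

Request:
{"fn": "send_rows", "kwargs": {
  "motion": [
    {"offset": [-0.1,0,0],"turn": 0},
    {"offset": [-0.2,0,0],"turn": 0},
    {"offset": [-0.3,0,0],"turn": 0},
    {"offset": [-0.3,0,0],"turn": 0}
  ]
}}

```text
t: 55.1
eef_pos: [0.5779, 0.175, 0.2566]
ee_rot: [3.141, -0.002, -1.533]
force: [5.1, -7.6, -3.2]
width: 0.0004
```

Request:
{"fn": "send_rows", "kwargs": {
  "motion": [
    {"offset": [-0.1,0,0],"turn": 0},
    {"offset": [-0.2,0,0],"turn": 0},
    {"offset": [-0.25,0,0],"turn": 0},
    {"offset": [-0.25,0,0],"turn": 0}
  ]
}}

```text
t: 55.5
eef_pos: [0.5779, 0.1767, 0.2566]
ee_rot: [3.141, -0.003, -1.533]
force: [6.6, -12.2, -2.2]
width: 0.0009
```

Request:
{"fn": "send_rows", "kwargs": {
  "motion": [
    {"offset": [-0.1,0,0],"turn": 0},
    {"offset": [-0.1,0,0],"turn": 0},
    {"offset": [0.3,0,0],"turn": 0},
    {"offset": [0.7,0,0],"turn": 0},
    {"offset": [1.2,0,0],"turn": 0},
    {"offset": [2,0,0],"turn": 0},
    {"offset": [4,0,0],"turn": 0},
    {"offset": [8,0,0],"turn": 0}
  ]
}}

```text
t: 56.3
eef_pos: [0.5807, 0.0997, 0.2569]
ee_rot: [-3.141, 0.001, -1.53]
force: [0.7, 0.0, 0.2]
width: 0.0004
```

Request:
{"fn": "send_rows", "kwargs": {
  "motion": [
    {"offset": [5,0,0],"turn": 0},
    {"offset": [9,0,0],"turn": 0},
    {"offset": [13,0,0],"turn": 0},
    {"offset": [14,0,-4],"turn": 0},
    {"offset": [14,0,-9],"turn": 0},
    {"offset": [14,0,-12],"turn": 0},
    {"offset": [14,0,-12],"turn": 0},
    {"offset": [14,0,-12],"turn": 0}
  ]
}}

```text
t: 57.1
eef_pos: [0.5856, -0.0411, 0.3777]
ee_rot: [-3.139, 0.001, -1.533]
force: [-0.0, 0.3, -1.5]
width: 0.0007
```

Run:
```python
from h import *
for i in range(2):
    f=grab_frame("scene"); P=cloud(f)
    b=(masks(f)["blue"])&(P[...,1]<.25)&(P[...,1]>.03)&(P[...,2]>.06)&(P[...,2]<.11); q=P[b]
    print("front mid",np.median(q[(abs(q[:,0]-.58)<.02)&(abs(q[:,2]-.086)<.006)],0).round(4))
tops(f)
for n in ["wrist"]: g=grab_frame(n)
t=grab_frame("top"); print(lids(t,"blue").round(3))
cv2.imwrite("pics/s7.png",np.vstack([f["frame"][100:340],t["frame"][60:340]]))
print(get_state()["eef_pos"],get_state()["force"],get_state()["t"])
```

```text
front mid [0.5805 0.1744 0.0856]
front mid [0.5808 0.1739 0.086 ]
disc 0.336 -0.109 r 0.028 z 0.07 bgr [194. 199.  22.] 189 [278.6 181.9]
disc 0.336 -0.194 r 0.028 z 0.07 bgr [193. 197.  22.] 207 [246.5 188.5]
disc 0.384 -0.36 r 0.028 z 0.072 bgr [  2. 104. 237.] 283 [182.5 211.3]
disc 0.435 -0.24 r 0.028 z 0.07 bgr [194. 199.  22.] 256 [240.7 210.4]
disc 0.732 0.32 r 0.111 z 0.071 bgr [190. 194. 199.] 349 [515.3 219. ]
disc 0.681 0.199 r 0.04 z 0.071 bgr [174. 177. 183.] 144 [463.1 218.9]
disc 0.485 -0.358 r 0.029 z 0.073 bgr [  5. 105. 238.] 352 [193.4 233. ]
disc 0.584 -0.354 r 0.028 z 0.073 bgr [  5. 106. 240.] 438 [204.3 258.5]
disc 0.75 -0.021 r 0.027 z 0.071 bgr [130. 133. 125.] 169 [395.4 256.9]
disc 0.772 -0.036 r 0.029 z 0.071 bgr [158. 162. 154.] 157 [393.6 273.4]
disc 0.767 -0.195 r 0.023 z 0.071 bgr [ 37.  90. 145.] 171 [317.3 295.5]
[[5.76000e-01 1.83000e-01 1.00000e-01 4.40000e-02 1.94783e+02 1.96539e+02]]
[ 0.58543151 -0.04093955  0.37537839] [-0.30134294  0.5799809  -0.97286189] 57.3
```

View pics/s7.png

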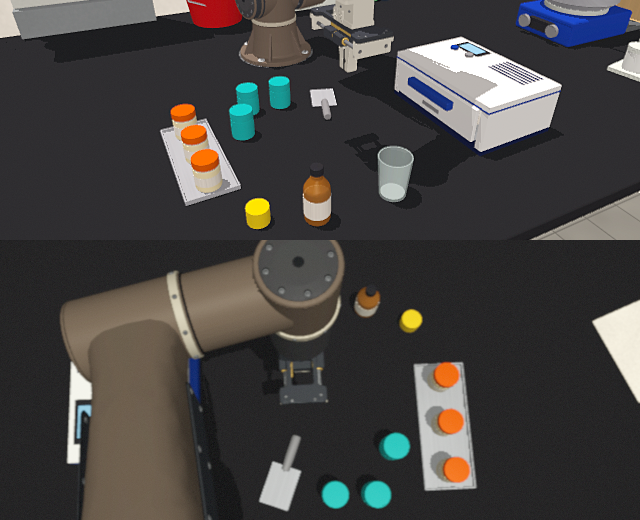

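The drawer is latched: the bar front is at y=.174, as at the start. The three finished jars are upright on the tray, near (446,376), (450,421) and (456,470) in the picture, and the robot is clear. I'll wait briefly, check again and hand in.

Request:
{"fn": "send_rows", "kwargs": {
  "motion": [
    {"offset": [0,0,0],"turn": 0},
    {"offset": [0,0,0],"turn": 0},
    {"offset": [0,0,0],"turn": 0},
    {"offset": [0,0,0],"turn": 0},
    {"offset": [0,0,0],"turn": 0},
    {"offset": [0,0,0],"turn": 0},
    {"offset": [0,0,0],"turn": 0},
    {"offset": [0,0,0],"turn": 0}
  ]
}}

```text
t: 58.1
eef_pos: [0.5857, -0.041, 0.3767]
ee_rot: [-3.142, 0.0, -1.533]
force: [0.1, 0.3, 0.4]
width: 0.0007
```

Run:
```python
from h import *
f=grab_frame("scene"); P=cloud(f)
q=P[(masks(f)["blue"])&(P[...,1]<.25)&(P[...,1]>.03)&(P[...,2]>.06)&(P[...,2]<.11)]
y=np.median(q[(abs(q[:,0]-.58)<.02)&(abs(q[:,2]-.086)<.006)],0); print(y)
if abs(y[1]-.174)<.003: print(job_done())
```

```text
[0.57962366 0.1742516  0.08663792]
the job is handed in; nothing more can be done
None
```

I popped the drawer open and moved the three finished jars to the steel tray. The three fresh jars then went into pockets A, B and C, and I pressed the drawer home. The job was handed in at about 58 s; it gave no verdict.

**Drawer:** about 2 s after I let go, the bar front was at y ≈ 0.174 m, the same as when it was latched at the start. The robot was clear of everything.

**Fresh jars:** before closing, all three lids were at z ≈ 0.102 m, which is the pocket floor plus the jar height. Fitted centres were within about 2 mm of the pocket centres I estimated. I couldn't see into the shut drawer, so their seating after closing rests on the slow press and not on a view.

**Finished jars:** all three stood upright on the tray, about 0.10 m apart and within roughly 5 mm of its centreline. Their lid heights came out at 0.072–0.077 m depending on the camera, because the top camera reads about 4 mm high.

**Bystanders:** the beaker, bottle, pigment pot and spatula showed no visible movement, and the turquoise look-alikes were left alone.

**What went wrong on the way:** the jar for pocket C caught on the pocket rim four times, at up to 21 N. It sat about 3 mm off-centre in the grip. Two of my corrections went the wrong way in x before I measured the jar from the scene view and shifted it in.

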